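Time the winder pulley and lock it with its pin

TASK

Turn the watch-winder's pulley by rubbing its rubber rim round until the white engraved mark faces the red pointer, and let go of it. Then take the timing pin from the bench block and put it through the pulley's hole into the bore of the base until its collar is fully home on the pulley, and leave it there. The spindle is delicate: never bear on the pulley with more than about 12 N, with the gripper or through the pin, and leave the dish, jar and blower where they are.

Things in the scene. Friction and masses are not known exactly. Their poses are not given: they have to be found in the camera images.
- drive: Grey winder base, 150 x 150 mm and 30 mm high, fixed to the desk; origin at the centre of its underside, z up. The pulley's vertical axis passes through this origin. A red pointer stands on it beyond the pulley's rim on the +x side (57 to 73 mm from the axis, top at 42.5 mm height, below the rim face).
- pulley: Flat horizontal pulley, 110 mm across and 12 mm thick, aluminium web with a black rubber rim. It turns about its vertical axis (endlessly, either way; about 0.24 N m of bearing friction holds it where it is left) and sinks on a sprung spindle (about 12 N per mm, up to 5 mm, springs back). This point lies on the axis in its hub, 40 mm above the desk; x points to the mark, z up.
- hole (a point): Pulley's round 12 mm pin hole (2 mm chamfer), right through, 25 mm from the axis on the pulley's -y side. The disc sits on its hub at a height that differs from time to time: its top is 45 to 59 mm above the desk. That is not measured: this point is always given at 52 mm. Feel for it.
- mark (a point): The white engraved line (4 mm wide, radial) on the rubber rim face, 48 mm from the axis; it turns with the pulley; given at 52.8 mm height whatever the disc's. The rim is a flat ring, 42 to 55 mm from the axis, 0.8 mm above the web, with nothing to pinch: press on it with shut fingers and carry it round along the circle. It may slip below about 9 N, and lags a little anyway.
- pointer (a point): Fixed point 48 mm from the axis, 52.8 mm above the desk, just inside the tip of the red pointer: seen from above, the mark must come to lie here.
- bore (a point): Centre of the mouth of the base's 12 mm bore (2 mm chamfer, 30 mm deep), at the base's top, 30 mm above the desk, 25 mm from the axis on the base's -y side. The pulley's hole lies over it, and the pin can only go in, when the mark faces the pointer.
- block: Aluminium bench block, 70 x 70 mm, 50 mm high, fixed; origin at the centre of its underside; its 12 mm centre hole holds the pin.
- pin: Loose timing pin, 70 g, upright in the block: steel shank 10 mm thick and 43 mm long with a tapered tip (5 mm long, 5.6 mm wide at the end), then a collar 19 mm wide (43 to 47 mm), then a round brass handle 14 mm thick (47 to 83 mm from the tip). Origin at the tip's end, z along the pin to the handle. Home in the pulley, its collar rests on the pulley and its origin is 2 to 16 mm above the desk.
- dish: Loose black ceramic dish, 96 mm wide, 24 mm high; origin under its centre. A bystander.
- jar: Loose lidded glass jar, 60 mm wide, 85 mm high; origin under its centre. A bystander.
- blower: Loose blue dust blower, standing, 54 mm wide, 90 mm high; origin under its centre. A bystander.

How it is judged (in metres and radians):
On the way, in this order (a step that is already met when the one before it is completed fails the run):
1. the mark has been brought to the pointer (within 3 mm) and the pulley let go, the pin still standing in the block (horizontal distance between mark and pointer below 0.003 m and contact force between each of the arm, the fingers and pulley below 0.1 N and horizontal distance between pin and block below 0.01 m), for 0.2 s.
2. the pin is through the pulley in the bore, resting on the pulley (horizontal distance between pin and bore below 0.004 m and z of pin in the frame of drive below 0.0175 m and contact force between pin and pulley above 0.1 N), for 0.2 s.
At the end, for the whole second after the job is handed in: Seen from above the mark lies within 3 mm of the pointer point; the pin stands upright (within 7 degrees), released and at rest in the bore (tip within 4 mm of the bore's centre line), fully home: resting on the pulley, tip below 17.5 mm over the desk (all of step 2 and horizontal distance between mark and pointer below 0.003 m and angle between pin's own z axis and vertical below 0.12 rad and linear speed of pin below 0.02 m/s); the robot touches nothing.
It fails at once if the gripper bears on the pulley with more than 16 N (contact force between any of the fingers, the arm and pulley above 16 N).
It fails at once if the pin is forced on the pulley with more than 16 N (contact force between pin and pulley above 16 N).
It fails at once if the dish, jar or blower is moved more than 20 mm (distance of any of dish, jar, blower from where it was at the start of the episode above 0.02 m).
It also fails if it takes over 72 s, if anything falls off the work surface, if the arm or the gripper's body presses on something with over 40 N, if the wrist force passes 120 N, or if a joint passes its speed limit or range.

ROBOT

A 6-joint arm with a two-finger parallel gripper is mounted at the origin on the work surface. World frame = base frame: x ahead of the robot, y to its left, z up, the work surface at z = 0. Lengths are in m, angles in degrees, forces in N, time in s.
With the tool pointing down it reaches from about 0.4 to 0.825 m from the base axis. Payload 7 kg.
Tool frame: the origin (TCP) lies midway between the tips of the shut fingers; the grasp point (between the pads) lies 19 mm behind it; z points along the fingers, y is the line along which they close (so a half turn about z gives the same grasp; the last joint's range is limited). The gripper opens to 88 mm and grips with 3 to 60 N. Pads are 19 mm wide; open, the fingers measure 130 mm over their backs; the gripper's body (78 mm by 193 mm) begins 47 mm behind the grasp point.
Start: joints at [-53.795, 20.546, 0.682, 0, -70.136, -16.507], TCP at [0.227, -0.635, 0.2] pointing down, gripper open.
Joint ranges: [-176.03, 176.03], [-82.01, 121.73], [-58.28, 71.71], [-173.87, 95.51], [-174.79, -0.11], [-173.66, 173.66]. Speed limits (degrees/s): [136.94, 136.94, 172.46, 180, 180, 180].

INTERFACE

Orientations are given as [roll, pitch, yaw] about the fixed x, y, z axes, in that order (R = Rz(yaw) Ry(pitch) Rx(roll)).
In Python, from plant import r gives the robot as it stands. The module is installed in compiled form; this text tells all that it offers.
- The arm moves only by the tool play_rows, never from a script. Its argument "rows" is a list of rows, each an object with "slide": the shift along the tool's x, y, z as a fraction of full scale, a list of three; "delta_rot": the turn, a rotation vector about the tool's x, y, z as a fraction of full scale, a list of three; "fingers": the opening, from -1 (shut) to 1 (fully open). In form: [{"slide": [x, y, z], "delta_rot": [rx, ry, rz], "fingers": fingers}, ...]. A call has 1 to 8 rows; each row shifts and turns the commanded pose from where the row before left it, along the tool's axes as they then stand; what a row does not reach is not made up. Full scale, the value 1, is 0.15 m for a shift and 0.08 rad for a turn. A row lasts 1/8 s, in which the tool goes at most 62.5 mm and 10.7 degrees, less where a joint would pass 70% of its speed; a pose out of reach is approached as far as the arm can. A call with a number of a shift or a turn outside -1 to 1 is refused whole. A call with a gripper value outside its range is refused whole. The fingers move at their own pace and stop on an object; "squeeze" is the grip in N (left out, the last holds). Time passes only in rows, so rows that do not move let the fingers close. It gives the time, the measured TCP pose, the force, the opening and the grip force at its end, in the units of the state.
- r.get_state(): the state, without advancing time (a new reading comes with each control period).
- r.capture(name): name is "side" or "top" or "wrist"; returns a dict with "image" (400x640x3 uint8, blue, green, red), "fx", "fy", "cx", "cy" (pixels), "R" (3x3) and "t" (3): a world point X has camera coordinates R X + t; the wrist camera has in their place "T_tool_cam" (4x4, takes a point from camera to tool coordinates, whose origin is the TCP and whose axes are the flange's). Camera axes: x right, y down, z forward; pixel columns grow to the right and rows downward; lengths in m; the calibration is good to about 2 mm. A picture is of the moment at which its call begins: read the wrist's pose just before it. There is no depth.
- r.close_job(): hands the job in; it is judged then, once.
The state is a dict: "time_s": time; "joints": joint angles; "qd": joint speeds; "joint_torque": joint torques, N m; "tcp_pos": TCP position; "eef_rot": TCP orientation; "contact_force": force on the tool from outside, world axes, zero at the start; "moment": the same for the moment, N m; "gripper_width": finger opening in m; "gripper_force": force on a finger pad.
Only numpy, scipy, OpenCV 4.12 (cv2) and the standard library are available. Lean on these libraries where they do the work, as an engineer would, in place of code of your own. Each camera call takes 0.05 s, during which the arm holds its last target. There are 200 camera calls.

## Working session

There is one attempt and no reset: what is moved stays moved. The work goes in short steps, Python scripts to look and compute and a tool call to move; the robot and the scene stay as the last step left them, time stands still between calls to the robot, and variables do not carry over. Pictures are saved under pics/ and viewed, at most 10 in all, crops included, and the job is handed in when it is done.

Besides the shell and the picture viewer there is one more tool, called after "Request:" as name(argument=value, ...) on one line, values as JSON. play_rows: Moves the arm, as the interface text tells. Shift numbers are shares of 0.15 m and turn numbers shares of 0.08 rad, none past 1 either way. Its arguments: {"type":"object","properties":{"rows":{"type":"array"},"squeeze":{"type":"number"}},"required":["rows"]}

```bash
mkdir -p pics; cat > h.py <<'E'
import numpy as np, cv2
from plant import r
from scipy.spatial.transform import Rotation as Ro
def snap(n,f):
    s=r.get_state(); c=r.capture(n); cv2.imwrite('pics/'+f,c['image'])
    if n=='wrist':
        Rt=Ro.from_euler('xyz',s['eef_rot'],degrees=True).as_matrix(); T=np.array(c['T_tool_cam'])
        Rc=Rt@T[:3,:3]; o=Rt@T[:3,3]+np.array(s['tcp_pos']); c['R']=Rc.T; c['t']=-Rc.T@o
    np.savez('pics/'+f[:-4],**{k:np.array(c[k]) for k in('fx','fy','cx','cy','R','t')}); return c
def pix(f,u,v,z):
    c=np.load('pics/'+f+'.npz'); d=c['R'].T@np.array([(u-c['cx'])/c['fx'],(v-c['cy'])/c['fy'],1]); o=-c['R'].T@c['t']
    return (o+d*(z-o[2])/d[2])
def proj(f,X):
    c=np.load('pics/'+f+'.npz'); p=c['R']@np.array(X)+c['t']; return np.array([c['fx']*p[0]/p[2]+c['cx'],c['fy']*p[1]/p[2]+c['cy']])
E
python3 - <<'E'
from h import *
a=snap('top','t0.png');b=snap('side','s0.png');
print(r.get_state())
E
```

```text
{'time_s': 0.1, 'joints': array([-5.37959945e+01,  2.05872293e+01,  6.40699501e-01, -1.61634664e-02,
       -7.01357642e+01, -1.65058596e+01]), 'qd': array([-0.06623193,  0.03648128,  0.01746581,  0.05323124,  0.04111207,
        0.01721939]), 'joint_torque': array([-2.85123708e-03, -5.84160697e+01,  2.93749827e+01,  7.01538920e+00,
        1.02008818e-02, -7.15970668e-05]), 'tcp_pos': array([ 0.22731999, -0.63508663,  0.19963524]), 'eef_rot': array([ 1.79916780e+02, -8.81332054e-03, -1.60307351e+02]), 'contact_force': array([-0.62002316, -0.06490435,  0.91011209]), 'moment': array([-0.01463847,  0.01066191, -0.02212677]), 'gripper_force': 0.0, 'gripper_width': 0.087422527947524}
```

View pics/t0.png

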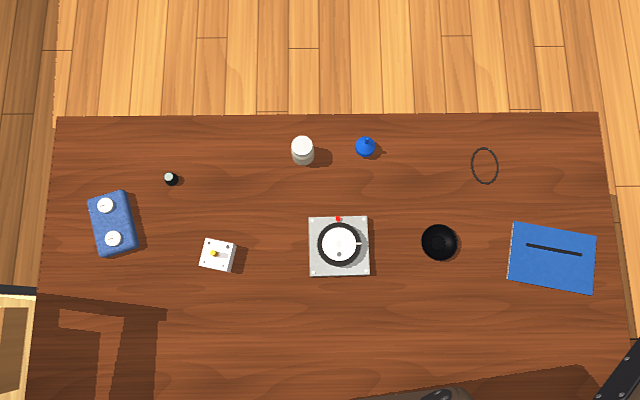

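View pics/s0.png

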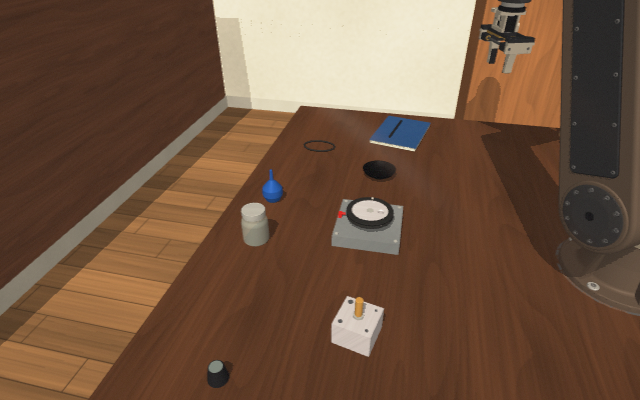

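The top view shows the base centred near (339,245), the pointer at (338,218), the mark near (359,243) and the pin at (213,253). The pulley needs about +90° of turn. The jar, blower and dish are well clear. Next I'll get positions.

```bash
python3 - <<'E'
from h import *
for n,u,v,z in [('baseTL',308,217,.03),('baseTR',368,215,.03),('baseBR',371,275,.03),('baseBL',310,277,.03),('pulley',339,244,.052),('mark',359,243,.0528),('pointer',338,218,.0425),('pin',213,253,.09),('dish',439,242,.024),('jar',302,145,.085),('blow',365,145,.07)]: print(n,pix('t0',u,v,z).round(4))
im=cv2.imread('pics/t0.png')
a=cv2.resize(im[205:285,295:385],None,fx=5,fy=5,interpolation=cv2.INTER_CUBIC)
b=cv2.resize(im[225:285,180:250],None,fx=5,fy=5,interpolation=cv2.INTER_CUBIC)
b=cv2.copyMakeBorder(b,0,100,0,0,cv2.BORDER_CONSTANT)
cv2.imwrite('pics/c0.png',np.hstack([a,b]))
E
```

```text
baseTL [0.6074 0.0534 0.03  ]
baseTR [ 0.6112 -0.1012  0.03  ]
baseBR [ 0.4579 -0.1042  0.03  ]
baseBL [0.4544 0.0489 0.03  ]
pulley [ 0.534  -0.0243  0.052 ]
mark [ 0.5359 -0.0743  0.0528]
pointer [ 0.6017 -0.0233  0.0425]
pin [0.5101 0.2808 0.09  ]
dish [ 0.5404 -0.2815  0.024 ]
jar [0.7832 0.0666 0.085 ]
blow [ 0.787  -0.0949  0.07  ]
```

View pics/c0.png

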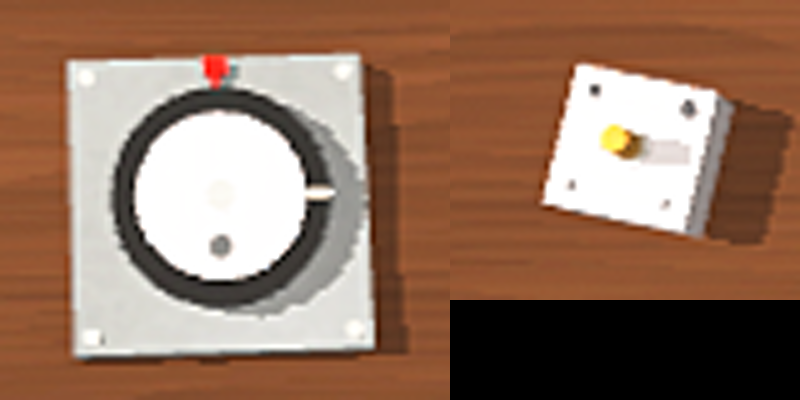

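Request:
play_rows(rows=[{"slide": [-0.28,0.29,-0.03],"delta_rot": [0,0,0],"fingers": -1},{"slide": [-0.28,0.29,-0.03],"delta_rot": [0,0,0],"fingers": -1},{"slide": [-0.28,0.29,-0.03],"delta_rot": [0,0,0],"fingers": -1},{"slide": [-0.28,0.29,-0.03],"delta_rot": [0,0,0],"fingers": -1},{"slide": [-0.28,0.29,-0.03],"delta_rot": [0,0,0],"fingers": -1},{"slide": [-0.28,0.29,-0.03],"delta_rot": [0,0,0],"fingers": -1},{"slide": [-0.28,0.29,-0.03],"delta_rot": [0,0,0],"fingers": -1},{"slide": [-0.28,0.29,-0.03],"delta_rot": [0,0,0],"fingers": -1}])

```text
time_s: 1.1
tcp_pos: [0.4268, -0.1927, 0.2367]
eef_rot: [-180.0, 0.0, -160.3]
contact_force: [1.3, 0.4, 0.0]
gripper_width: 0.0132
gripper_force: 0.0
```

Request:
play_rows(rows=[{"slide": [-0.28,0.29,-0.03],"delta_rot": [0,0,0],"fingers": -1},{"slide": [-0.28,0.29,-0.03],"delta_rot": [0,0,0],"fingers": -1},{"slide": [-0.28,0.29,-0.03],"delta_rot": [0,0,0],"fingers": -1},{"slide": [0,0,0],"delta_rot": [0,0,0],"fingers": -1},{"slide": [0,0,0],"delta_rot": [0,0,0],"fingers": -1}])

```text
time_s: 1.72
tcp_pos: [0.5007, -0.0291, 0.2495]
eef_rot: [180.0, -0.1, -160.2]
contact_force: [0.1, 0.6, -0.0]
gripper_width: 0.0001
gripper_force: 0.0
```

```bash
python3 - <<'E'
from h import *
c=snap('wrist','w0.png'); s=r.get_state()
print(s['joints'].round(1),s['tcp_pos'],s['eef_rot'],np.array(c['T_tool_cam']).round(3))
E
```

```text
[ 19.1   2.3 -16.1  -0.  -71.7 -89.4] [ 0.50060843 -0.02971234  0.24962198] [ 1.79993030e+02 -5.01580844e-02 -1.60309510e+02] [[-0.    -0.953 -0.302  0.083]
 [ 1.     0.    -0.001 -0.001]
 [ 0.001 -0.302  0.953 -0.184]
 [ 0.     0.     0.     1.   ]]
```

View pics/w0.png

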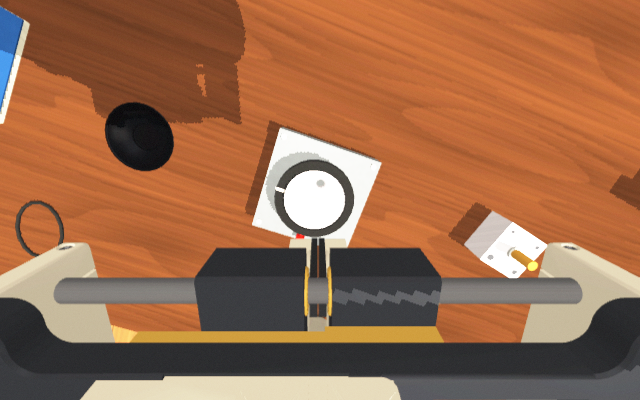

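The wrist view shows the pulley centred near (314,200), the mark at (281,189), and the block and pin near (518,250).

```bash
cat >> h.py <<'E'
def ring(f,box):
    im=cv2.imread('pics/'+f+'.png'); g=im.max(2); x0,y0,x1,y1=box
    m=np.zeros_like(g); m[y0:y1,x0:x1]=(g[y0:y1,x0:x1]<95)*255
    cs,h=cv2.findContours(m,cv2.RETR_CCOMP,cv2.CHAIN_APPROX_NONE)
    out=[]
    for c,hh in zip(cs,h[0]):
        if cv2.contourArea(c)>300: out.append((cv2.contourArea(c),hh[3],cv2.fitEllipse(c)))
    return out
E
python3 - <<'E'
from h import *
for f,b in(('t0',(310,215,370,280)),('w0',(262,150,362,236))):
    for o in ring(f,b):
        print(f,o)
        for z in (.046,.052,.058): print(pix(f,*o[2][0],z).round(4))
for z in (.046,.0528,.06): print('mark',pix('w0',281,189,z).round(4))
for p in [(380,162),(281,128),(253,227)]: print('c',pix('w0',*p,.03).round(4))
print('pin top',pix('w0',533,266,.09),'block', [pix('w0',*p,.05).round(4) for p in [(493,211),(547,243),(464,244),(516,279)]])
E
```

```text
t0 (423.0, np.int32(-1), ((338.79669189453125, 243.89889526367188), (39.91779708862305, 40.35200119018555), 160.36309814453125))
[ 0.535  -0.0241  0.046 ]
[ 0.5342 -0.0238  0.052 ]
[ 0.5334 -0.0236  0.058 ]
w0 (1547.5, np.int32(-1), ((313.9150390625, 198.18931579589844), (70.87301635742188, 72.77627563476562), 93.1101303100586))
[ 0.5352 -0.0232  0.046 ]
[ 0.5335 -0.0238  0.052 ]
[ 0.5318 -0.0243  0.058 ]
mark [ 0.5381 -0.071   0.046 ]
mark [ 0.5361 -0.0708  0.0528]
mark [ 0.534  -0.0705  0.06  ]
c [0.4579 0.0483 0.03  ]
c [ 0.4607 -0.0976  0.03  ]
c [ 0.6141 -0.0936  0.03  ]
pin top [0.51264876 0.28354506 0.09      ] block [array([0.4662, 0.2216, 0.05  ]), array([0.4831, 0.3216, 0.05  ]), array([0.5258, 0.2077, 0.05  ]), array([0.5513, 0.3111, 0.05  ])]
```

Request:
play_rows(rows=[{"slide": [-0.066,0.0524,0.233],"delta_rot": [0,0,0],"fingers": -1},{"slide": [-0.066,0.0524,0.233],"delta_rot": [0,0,0],"fingers": -1},{"slide": [-0.066,0.0524,0.233],"delta_rot": [0,0,0],"fingers": -1},{"slide": [-0.066,0.0524,0.233],"delta_rot": [0,0,0],"fingers": -1},{"slide": [-0.066,0.0524,0.233],"delta_rot": [0,0,0],"fingers": -1},{"slide": [0,0,0],"delta_rot": [0,0,0],"fingers": -1},{"slide": [0,0,0],"delta_rot": [0,0,0],"fingers": -1},{"slide": [0,0,0.03],"delta_rot": [0,0,0],"fingers": -1}])

```text
time_s: 2.78
tcp_pos: [0.5355, 0.0241, 0.0724]
eef_rot: [-180.0, 0.2, -160.3]
contact_force: [0.7, 0.6, -0.4]
gripper_width: 0.0005
gripper_force: 0.0
```

Request:
play_rows(rows=[{"slide": [0.007,0,0.02],"delta_rot": [0,0,0],"fingers": -1},{"slide": [0,0,0.02],"delta_rot": [0,0,0],"fingers": -1},{"slide": [0,0,0.02],"delta_rot": [0,0,0],"fingers": -1},{"slide": [0,0,0],"delta_rot": [0,0,0],"fingers": -1},{"slide": [0,0,0],"delta_rot": [0,0,0],"fingers": -1}])

```text
time_s: 3.4
tcp_pos: [0.5336, 0.0241, 0.0617]
eef_rot: [-180.0, -0.0, -160.3]
contact_force: [1.0, 0.3, -0.0]
gripper_width: 0.0001
gripper_force: 0.0
```

```bash
python3 - <<'E'
from h import *
c=snap('side','s1.png')
im=cv2.imread('pics/s0.png')[190:260,320:415]; im1=cv2.imread('pics/s1.png')[190:260,320:415]
k=dict(fx=8,fy=8,interpolation=cv2.INTER_CUBIC)
cv2.imwrite('pics/c1.png',cv2.resize(im,None,**k))
cv2.imwrite('pics/c2.png',cv2.resize(im1,None,**k))
for z in(.03,.045,.052,.059): print(z,proj('s0',(.534,-.024,z)))
E
```

```text
0.03 [369.00513166 218.86892269]
0.045 [369.40513367 213.72326589]
0.052 [369.59414852 211.29176417]
0.059 [369.78468194 208.84072753]
```

View pics/c1.png

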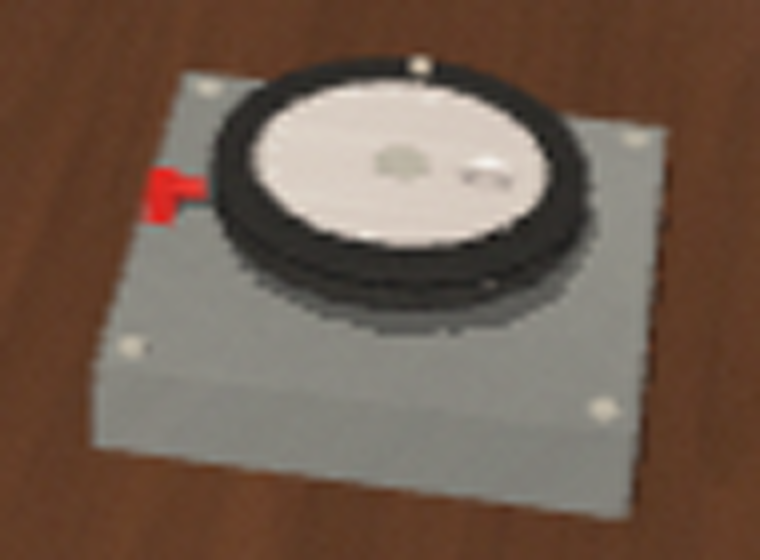

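View pics/c2.png

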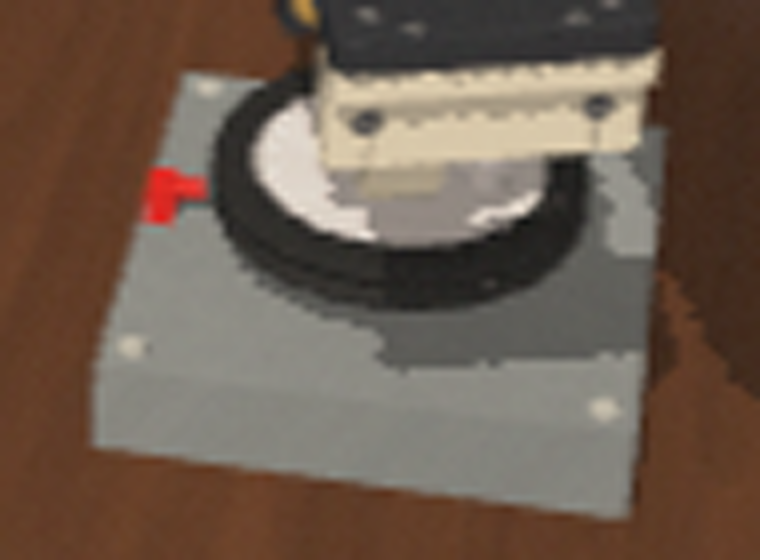

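The screw diagonals put the base-top centre at about (369.0,219.2), close to the predicted (369.0,218.9). The web centre is at about (369.8,209.6), so the disc top is about 57–58 mm and the rim about 58.5 mm. I'll feel down in small steps.

Request:
play_rows(rows=[{"slide": [0,0,0.008],"delta_rot": [0,0,0],"fingers": -1},{"slide": [0,0,0.005],"delta_rot": [0,0,0],"fingers": -1},{"slide": [0,0,0],"delta_rot": [0,0,0],"fingers": -1},{"slide": [0,0,0],"delta_rot": [0,0,0],"fingers": -1}])

```text
time_s: 3.95
tcp_pos: [0.5336, 0.0241, 0.0598]
eef_rot: [-180.0, -0.0, -160.3]
contact_force: [-0.4, -0.7, 0.4]
gripper_width: 0.0002
gripper_force: 0.0
```

Request:
play_rows(rows=[{"slide": [0,0,0.003],"delta_rot": [0,0,0],"fingers": -1},{"slide": [0,0,0.002],"delta_rot": [0,0,0],"fingers": -1},{"slide": [0,0,0],"delta_rot": [0,0,0],"fingers": -1},{"slide": [0,0,0],"delta_rot": [0,0,0],"fingers": -1}])

```text
time_s: 4.45
tcp_pos: [0.5335, 0.024, 0.059]
eef_rot: [-180.0, -0.0, -160.3]
contact_force: [0.3, -0.3, 0.4]
gripper_width: 0.0005
gripper_force: 0.0
```

Request:
play_rows(rows=[{"slide": [0,0,0.003],"delta_rot": [0,0,0],"fingers": -1},{"slide": [0,0,0.002],"delta_rot": [0,0,0],"fingers": -1},{"slide": [0,0,0],"delta_rot": [0,0,0],"fingers": -1},{"slide": [0,0,0],"delta_rot": [0,0,0],"fingers": -1}])

```text
time_s: 4.95
tcp_pos: [0.5335, 0.024, 0.0583]
eef_rot: [-180.0, -0.0, -160.3]
contact_force: [0.2, -0.6, 0.0]
gripper_width: 0.0003
gripper_force: 0.0
```

Request:
play_rows(rows=[{"slide": [0,0,0.003],"delta_rot": [0,0,0],"fingers": -1},{"slide": [0,0,0.003],"delta_rot": [0,0,0],"fingers": -1},{"slide": [0,0,0],"delta_rot": [0,0,0],"fingers": -1},{"slide": [0,0,0],"delta_rot": [0,0,0],"fingers": -1}])

```text
time_s: 5.45
tcp_pos: [0.5336, 0.0241, 0.0574]
eef_rot: [180.0, 0.0, -160.3]
contact_force: [-0.2, -0.6, -0.3]
gripper_width: 0.0004
gripper_force: 0.0
```

Request:
play_rows(rows=[{"slide": [0,0,0.003],"delta_rot": [0,0,0],"fingers": -1},{"slide": [0,0,0.003],"delta_rot": [0,0,0],"fingers": -1},{"slide": [0,0,0],"delta_rot": [0,0,0],"fingers": -1},{"slide": [0,0,0],"delta_rot": [0,0,0],"fingers": -1}])

```text
time_s: 5.95
tcp_pos: [0.5335, 0.0241, 0.0565]
eef_rot: [180.0, -0.0, -160.3]
contact_force: [1.3, 0.0, 0.2]
gripper_width: 0.0003
gripper_force: 0.0
```

Request:
play_rows(rows=[{"slide": [0,0,0.003],"delta_rot": [0,0,0],"fingers": -1},{"slide": [0,0,0.003],"delta_rot": [0,0,0],"fingers": -1},{"slide": [0,0,0],"delta_rot": [0,0,0],"fingers": -1},{"slide": [0,0,0],"delta_rot": [0,0,0],"fingers": -1}])

```text
time_s: 6.45
tcp_pos: [0.5336, 0.024, 0.0556]
eef_rot: [-180.0, 0.0, -160.3]
contact_force: [0.3, -0.8, 0.5]
gripper_width: 0.0006
gripper_force: 0.0
```

Request:
play_rows(rows=[{"slide": [0,0,0.003],"delta_rot": [0,0,0],"fingers": -1},{"slide": [0,0,0.003],"delta_rot": [0,0,0],"fingers": -1},{"slide": [0,0,0],"delta_rot": [0,0,0],"fingers": -1},{"slide": [0,0,0],"delta_rot": [0,0,0],"fingers": -1}])

```text
time_s: 6.95
tcp_pos: [0.5335, 0.0241, 0.0547]
eef_rot: [-180.0, -0.0, -160.3]
contact_force: [-0.2, 0.3, -0.3]
gripper_width: 0.0004
gripper_force: 0.0
```

Request:
play_rows(rows=[{"slide": [0,0,0.003],"delta_rot": [0,0,0],"fingers": -1},{"slide": [0,0,0.003],"delta_rot": [0,0,0],"fingers": -1},{"slide": [0,0,0],"delta_rot": [0,0,0],"fingers": -1},{"slide": [0,0,0],"delta_rot": [0,0,0],"fingers": -1}])

```text
time_s: 7.45
tcp_pos: [0.5335, 0.0241, 0.0538]
eef_rot: [-180.0, -0.0, -160.3]
contact_force: [-0.1, -0.0, 0.3]
gripper_width: 0.0004
gripper_force: 0.0
```

Request:
play_rows(rows=[{"slide": [0,0,0.003],"delta_rot": [0,0,0],"fingers": -1},{"slide": [0,0,0.003],"delta_rot": [0,0,0],"fingers": -1},{"slide": [0,0,0],"delta_rot": [0,0,0],"fingers": -1},{"slide": [0,0,0],"delta_rot": [0,0,0],"fingers": -1}])

```text
time_s: 7.95
tcp_pos: [0.5335, 0.0241, 0.0529]
eef_rot: [180.0, 0.0, -160.3]
contact_force: [1.2, -0.0, -0.5]
gripper_width: 0.0004
gripper_force: 0.0
```

```bash
python3 - <<'E'
from h import *
c=snap('side','s2.png'); print(proj('s2',r.get_state()['tcp_pos']))
im=cv2.imread('pics/s2.png')[175:245,320:415]
cv2.imwrite('pics/c3.png',cv2.resize(im,None,fx=8,fy=8,interpolation=cv2.INTER_CUBIC))
E
```

```text
[366.92231963 223.28451283]
```

View pics/c3.png

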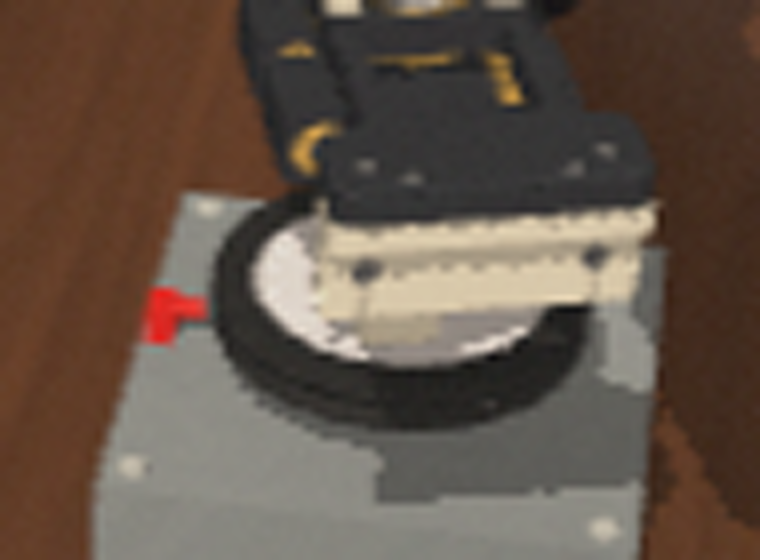

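The projected TCP (crop 375,386) lies on the near rim, but the visible beige finger end is at about (400,343). I'll check the TCP projection against the start image, where the fingers hang free.

```bash
python3 - <<'E'
from h import *
print(proj('s0',[.2273,-.6351,.1996]),proj('w0',[.5006,-.0297,.2496]))
d=cv2.absdiff(cv2.imread('pics/s1.png'),cv2.imread('pics/s2.png')).max(2)
im0=cv2.imread('pics/s0.png');im2=cv2.imread('pics/s2.png')
D=cv2.absdiff(im0,im2).max(2)
for v in range(208,232): print(v,D[v,358:384])
a=cv2.resize(im0[20:90,460:555],None,fx=8,fy=8,interpolation=cv2.INTER_CUBIC); cv2.imwrite('pics/c4.png',a)
E
```

```text
[495.55515396  75.41986524] [318.0026581  234.52680335]
208 [  0  27  40  38  64  68 107 135 126  98  43  39  39  41  56  51  36  63
  52  24  35  60  48  23  22  32]
209 [ 15  66  39  34  48  45 127 132 109  41  17  33  19  29  24  13  24  27
  23  25  24  29  38  39  25  25]
210 [15 59 37 25 24 29 59 76 39 31 31 28 28 28 27 15 23 23 20 21 30 48 63 65
 51 33]
211 [ 4 22 16 24 24 26 29 39 25 28 31 27 29 28 30 20 21 21 18 17 30 29 14 12
 17 24]
212 [10 15 14 25 28 25 33 47 33 21 24 15 17 13 21 21 23 22 22 12 43 27 13 17
 34 34]
213 [ 9 38 30 27 25 28 38 50 27 26 25 25 23 21 24 24 24 22 22 27 38 29 29 38
 27 19]
214 [ 5  4 27 29 28 30 48 54 38 50 44 44 45 48 59 53 57 69 70 69 69 71 70 70
 70 70]
215 [ 5  6 12 72 70 70 73 72 65 64 63 61 61 58 60 60 61 65 68 70 70 71 70 69
 71 71]
216 [ 7  6  5 11 70 69 72 68 62 62 60 62 61 64 62 63 62 65 69 70 70 70 68 68
 69 42]
217 [ 5  5 12 68 39  5 14 67 65 63 62 64 65 64 59 71 69 69 71 71 68 67 43  5
  5  4]
218 [ 1  3  5  4  6  5 15 78 78 81 84 72 71 71 70 72 70 70 70 43  4  4  5  7
  0  5]
219 [ 3  5  2  2  4  4  6 15 79 72 70 70 70 69 67 69 71 7
[... 293 characters left out ...]
  1  2  1  3  3  2  7 11 12 15 12 13  9 15 12 16  9 14 11  9  8  9
  8  5]
224 [ 2  2  1  1  4  3  2  2  1 14  7 13 14 16 13 12 14 12 13 12 10  8  8  3
  2  2]
225 [ 4  2  4  3  3  3  2  5  4  1  2  1  5  5  6  6  3  4  1  1  4  2 15 19
 11 15]
226 [ 3  1  3  2  3  1  6  1  5  7 13 12 11  7  5  8 11 16 14 17 14 13 14  9
  8  5]
227 [ 4  2  3  4  1  1  0  2  2  4 13 13 17 15 14 12 12 10 15 14 13  7  6  2
  2  3]
228 [3 2 4 2 4 3 2 4 2 2 5 4 7 9 9 5 7 4 3 3 2 4 5 4 4 2]
229 [4 2 4 4 5 4 4 4 2 3 2 3 1 5 2 4 2 3 5 3 3 4 3 2 5 4]
230 [ 4  5  5  4  5  5  2  3  5  2  2  2  3  3  2  4  3  1  3  4  2  0  2  2
  1 14]
231 [ 4  3  6  5  7  6  3  4  4  3  2  2  3  3  2  1 15 33  1 14 45 43 43 45
 44 44]
```

View pics/c4.png

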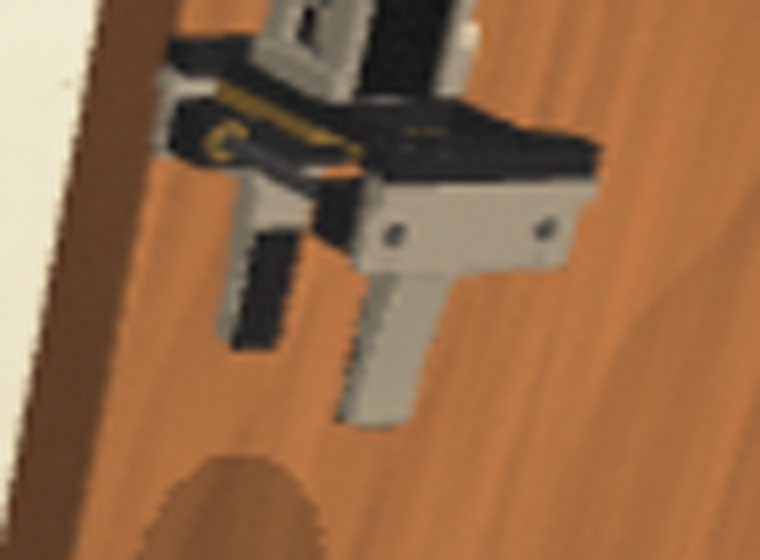

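```bash
python3 - <<'E'
from h import *
ty=np.array([-.337,.9415,0]);tx=np.array([-.9415,-.337,0])
for d in (0,.01,.02,.03):
    T=np.array([.2273,-.6351,.1996+d])
    print(d,'open near outer corners',[((proj('s0',T+ty*.055+tx*k)-[460,20])*8).round() for k in(-.0095,.0095)],
      'far inner',[((proj('s0',T-ty*.044+tx*k)-[460,20])*8).round() for k in(-.0095,.0095)])
    T=np.array([.5335,.0241,.0529+d]); print('   shut near',[((proj('s2',T+ty*.011+tx*k)-[320,175])*8).round() for k in(-.0095,.0095)])
im=cv2.imread('pics/s2.png')
for v in range(210,226): print(v,im[v,362:382].max(1))
E
```

```text
0 open near outer corners [array([326., 490.]), array([374., 489.])] far inner [array([213., 410.]), array([258., 408.])]
   shut near [array([350., 413.]), array([417., 408.])]
0.01 open near outer corners [array([332., 464.]), array([380., 463.])] far inner [array([218., 385.]), array([263., 383.])]
   shut near [array([352., 384.]), array([420., 379.])]
0.02 open near outer corners [array([339., 438.]), array([387., 436.])] far inner [array([224., 360.]), array([269., 358.])]
   shut near [array([354., 355.]), array([422., 350.])]
0.03 open near outer corners [array([345., 412.]), array([393., 410.])] far inner [array([229., 335.]), array([275., 333.])]
   shut near [array([356., 325.]), array([425., 320.])]
210 [216 209 166 139 183 217 217 217 216 216 216 216 215 215 216 217 216 216
 216 216]
211 [216 215 212 196 205 217 216 216 217 216 216 216 216 215 216 216 215 216
 216 215]
212 [215 216 207 188 207 216 216 216 216 216 216 216 215 215 216 214 216 217
 216 215]
213 [217 216 204 187 215 215 216 215 215 215 215 215 215 215 216 210 195 196
 193 177]
214 [215 210 188 181 198 185 19
[... 207 characters left out ...]
 145 144 143
 146 145]
217 [177 220 207 159 166 164 164 161 160 165 165 147 146 146 144 144 147 148
 173 218]
218 [220 220 204 140 139 135 133 145 146 147 146 144 145 144 144 171 216 217
 216 199]
219 [122 174 194 213 144 144 146 147 147 148 149 147 145 146 147 147 137 109
  77  29]
220 [ 49  49  48  50  63  71  96 117 116 115 113 110  90  91  84  58  34  37
  37  35]
221 [47 47 46 47 35 35 35 34 36 31 37 34 34 34 35 33 34 31 34 34]
222 [51 51 50 48 45 36 35 35 35 36 37 34 35 33 36 35 34 33 37 33]
223 [50 51 46 49 43 36 36 35 36 35 38 35 38 34 38 34 37 39 39 39]
224 [39 42 47 51 50 39 43 38 37 36 40 39 38 39 39 40 41 38 36 34]
225 [53 46 46 39 36 39 34 35 35 38 38 36 33 34 36 39 35 39 51 62]
```

The open and shut finger ends both sit about 23 mm above the reported TCP. The grey web is still visible under the tip, so the gap is real and at least 6 mm. I'll go down 9 mm in two calls and recheck.

Request:
play_rows(rows=[{"slide": [0,0,0.012],"delta_rot": [0,0,0],"fingers": -1},{"slide": [0,0,0.012],"delta_rot": [0,0,0],"fingers": -1},{"slide": [0,0,0.01],"delta_rot": [0,0,0],"fingers": -1},{"slide": [0,0,0],"delta_rot": [0,0,0],"fingers": -1}])

```text
time_s: 8.5
tcp_pos: [0.5334, 0.024, 0.0476]
eef_rot: [180.0, -0.0, -160.3]
contact_force: [-0.5, 0.3, -0.2]
gripper_width: 0.0007
gripper_force: 0.0
```

```bash
python3 - <<'E'
from h import *
c=snap('side','s3.png'); im=c['image']
for v in range(212,230): print(v,im[v,362:382].max(1))
E
```

```text
212 [215 203 141  97 147 198 216 216 216 216 216 215 216 217 216 216 215 216
 216 217]
213 [215 216 212 196 206 216 215 216 215 216 216 216 216 216 216 216 215 216
 216 216]
214 [216 216 202 178 216 216 216 216 215 216 216 216 215 216 216 216 216 216
 215 216]
215 [216 216 205 186 216 215 215 216 215 215 215 216 215 215 215 215 215 214
 211 196]
216 [215 215 205 185 210 198 205 198 188 191 192 186 168 164 156 142 144 145
 143 145]
217 [159 142 149 160 168 168 169 169 169 168 168 168 162 149 145 145 146 147
 148 148]
218 [203 160 174 159 170 171 170 168 169 169 169 169 165 148 145 146 173 216
 216 192]
219 [123 172 172 167 165 163 164 156 157 161 147 145 146 146 146 172 209 164
 110  35]
220 [ 49  47  52  60  53  62  98 116 116 115 114 110  88  92  85  56  35  37
  34  34]
221 [47 46 49 35 33 37 34 37 34 35 37 36 38 37 34 34 32 34 35 36]
222 [50 51 49 45 35 37 36 38 35 36 35 35 34 34 36 34 33 38 36 35]
223 [52 52 52 48 46 34 36 35 35 35 35 34 38 35 36 38 35 38 37 38]
224 [37 44 44 45 40 38 41 39 41 38 35 38 40 40 41 39 41 36 38 34]
225 [50 47 44 36 34 32 33 33 38 38 38 39 36 31 37 33 36 37 52 62]
226 [54 55 57 55 51 42 41 39 36 38 37 36 39 41 43 41 41 36 41 41]
227 [52 50 51 51 44 40 41 39 39 37 39 40 39 40 43 38 39 43 42 55]
228 [94 89 81 76 56 54 55 49 38 44 42 45 53 52 56 63 67 84 94 94]
229 [96 95 94 94 96 93 94 93 95 93 94 92 93 93 94 93 94 95 93 93]
```

Request:
play_rows(rows=[{"slide": [0,0,0.015],"delta_rot": [0,0,0],"fingers": -1},{"slide": [0,0,0.015],"delta_rot": [0,0,0],"fingers": -1},{"slide": [0,0,0.01],"delta_rot": [0,0,0],"fingers": -1},{"slide": [0,0,0],"delta_rot": [0,0,0],"fingers": -1}])

```text
time_s: 9.05
tcp_pos: [0.5334, 0.024, 0.0416]
eef_rot: [-180.0, -0.0, -160.3]
contact_force: [0.3, -0.9, -0.3]
gripper_width: 0.0003
gripper_force: 0.0
```

```bash
python3 - <<'E'
from h import *
c=snap('side','s4.png'); im=c['image']
for v in range(216,231): print(v,im[v,360:384].max(1))
im=im[190:260,320:415]
cv2.imwrite('pics/c5.png',cv2.resize(im,None,fx=8,fy=8,interpolation=cv2.INTER_CUBIC))
E
```

```text
216 [215 216 215 216 203 186 216 216 216 217 215 216 216 215 216 215 216 216
 216 215 216 216 216 216]
217 [215 215 215 215 205 186 215 215 216 215 215 215 215 216 216 215 215 215
 216 215 214 215 215 215]
218 [215 215 215 216 208 196 215 216 216 215 215 215 211 194 195 192 178 180
 180 180 174 145 116 120]
219 [164 175 168 158 178 180 186 173 180 174 161 169 169 169 161 147 145 174
 209 155  78  39  47  50]
220 [ 47  47  47  66 124 168 169 171 169 169 169 168 169 170 149  91  86  63
  41  49  45  37  36  33]
221 [ 49  49  47  52 110 169 167 167 167 164 161 161 160 147  80  37  36  33
  34  33  36  37  34  36]
222 [49 48 47 48 51 69 79 61 56 51 34 33 34 36 37 38 36 35 38 34 35 35 37 35]
223 [43 49 51 53 48 46 36 38 35 36 36 38 36 36 35 37 34 35 36 37 40 38 39 39]
224 [42 35 39 43 43 37 40 42 37 39 39 36 42 41 38 39 39 40 39 38 37 35 32 35]
225 [52 54 52 49 45 36 37 34 33 34 38 37 42 41 36 34 36 35 37 36 51 63 39 38]
226 [50 53 55 56 56 55 53 39 39 43 39 37 37 37 40 40 41 41 41 36 41 40 42 51]
227 [74 57 53 49 49 51 37 40 40 39 41 38 40 40 41 37 41 42 40 40 44 58 76 96]
228 [92 93 94 89 81 74 55 52 50 49 40 41 44 46 53 54 57 63 66 83 92 96 94 94]
229 [93 94 95 93 93 94 94 93 92 93 92 92 94 94 93 93 92 92 92 93 93 93 94 95]
230 [140 140 139 129  95  93  94  91  93  92  93  94  92  92  93  92  92  92
  90  93  93  93  93  94]
```

View pics/c5.png

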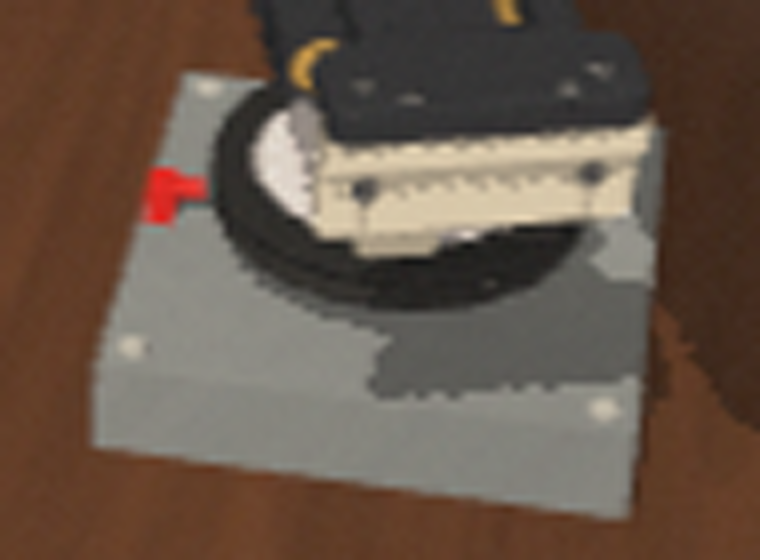

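The new picture shows the finger stub ending at about crop (400,255), still short of the rim. There is no contact at a reported TCP of 41.6 mm, below the lowest possible rim. So the visible tips really are about 25 mm short of the reported TCP, and contact should come near 32 mm.

Request:
play_rows(rows=[{"slide": [0,0,0.008],"delta_rot": [0,0,0],"fingers": -1},{"slide": [0,0,0.008],"delta_rot": [0,0,0],"fingers": -1},{"slide": [0,0,0],"delta_rot": [0,0,0],"fingers": -1},{"slide": [0,0,0],"delta_rot": [0,0,0],"fingers": -1}])

```text
time_s: 9.6
tcp_pos: [0.5336, 0.0241, 0.0394]
eef_rot: [-180.0, 0.0, -160.3]
contact_force: [0.4, -0.2, -0.4]
gripper_width: 0.0007
gripper_force: 0.0
```

```bash
python3 - <<'E'
from h import *
s=r.get_state(); print(s['contact_force'],s['moment'],s['tcp_pos'])
c=snap('wrist','w1.png'); c2=snap('top','t1.png')
for z in (.06,.04): print(proj('w1',[.534,.024,z]),proj('w1',[.534,-.024,z]),proj('w1',s['tcp_pos']))
for o in ring('w1',(150,20,500,236)): print(o)
E
```

```text
[ 0.42768573 -0.17632262 -0.43690991] [ 0.01390753  0.00388452 -0.01377862] [0.53356183 0.02406287 0.03937138]
[318.48306642 248.90247661] [244.96206587 225.0833289 ] [318.71430033 234.89428286]
[318.41991054 235.77993984] [252.07259194 213.95969865] [318.71430033 234.89428286]
(5682.0, np.int32(-1), ((246.598388671875, 210.99571228027344), (141.83062744140625, 161.5758819580078), 98.80950927734375))
```

View pics/w1.png

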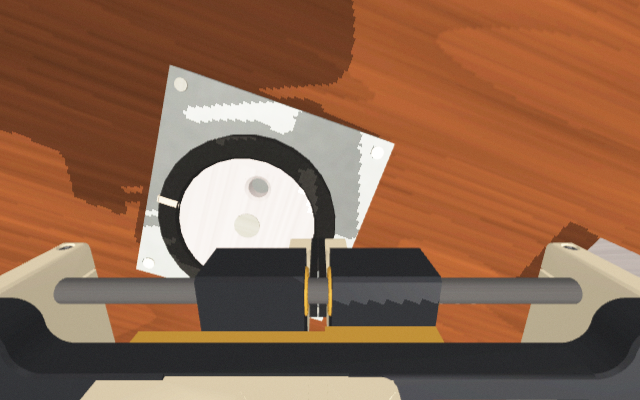

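The wrist view shows the hub at (247,226), where a disc top of about 58 mm projects, and the fingers are over the rim. Feeling down continues.

Request:
play_rows(rows=[{"slide": [0,0,0.005],"delta_rot": [0,0,0],"fingers": -1},{"slide": [0,0,0.003],"delta_rot": [0,0,0],"fingers": -1},{"slide": [0,0,0],"delta_rot": [0,0,0],"fingers": -1},{"slide": [0,0,0],"delta_rot": [0,0,0],"fingers": -1}])

```text
time_s: 10.2
tcp_pos: [0.5336, 0.0241, 0.0382]
eef_rot: [-180.0, 0.0, -160.3]
contact_force: [-0.4, 0.1, 0.7]
gripper_width: 0.0002
gripper_force: 0.0
```

Request:
play_rows(rows=[{"slide": [0,0,0.004],"delta_rot": [0,0,0],"fingers": -1},{"slide": [0,0,0.003],"delta_rot": [0,0,0],"fingers": -1},{"slide": [0,0,0],"delta_rot": [0,0,0],"fingers": -1},{"slide": [0,0,0],"delta_rot": [0,0,0],"fingers": -1}])

```text
time_s: 10.7
tcp_pos: [0.5335, 0.0241, 0.0371]
eef_rot: [-180.0, -0.0, -160.3]
contact_force: [1.0, -0.4, 0.6]
gripper_width: 0.0003
gripper_force: 0.0
```

Request:
play_rows(rows=[{"slide": [0,0,0.004],"delta_rot": [0,0,0],"fingers": -1},{"slide": [0,0,0.003],"delta_rot": [0,0,0],"fingers": -1},{"slide": [0,0,0],"delta_rot": [0,0,0],"fingers": -1},{"slide": [0,0,0],"delta_rot": [0,0,0],"fingers": -1}])

```text
time_s: 11.2
tcp_pos: [0.5336, 0.0241, 0.0361]
eef_rot: [180.0, 0.0, -160.3]
contact_force: [0.6, -0.7, 0.2]
gripper_width: 0.0005
gripper_force: 0.0
```

Request:
play_rows(rows=[{"slide": [0,0,0.004],"delta_rot": [0,0,0],"fingers": -1},{"slide": [0,0,0.003],"delta_rot": [0,0,0],"fingers": -1},{"slide": [0,0,0],"delta_rot": [0,0,0],"fingers": -1},{"slide": [0,0,0],"delta_rot": [0,0,0],"fingers": -1}])

```text
time_s: 11.7
tcp_pos: [0.5335, 0.0241, 0.035]
eef_rot: [180.0, -0.0, -160.3]
contact_force: [1.1, -0.3, -0.0]
gripper_width: 0.0008
gripper_force: 0.0
```

Request:
play_rows(rows=[{"slide": [0,0,0.004],"delta_rot": [0,0,0],"fingers": -1},{"slide": [0,0,0.003],"delta_rot": [0,0,0],"fingers": -1},{"slide": [0,0,0],"delta_rot": [0,0,0],"fingers": -1},{"slide": [0,0,0],"delta_rot": [0,0,0],"fingers": -1}])

```text
time_s: 12.2
tcp_pos: [0.5335, 0.0241, 0.034]
eef_rot: [180.0, 0.0, -160.3]
contact_force: [0.8, -0.4, 0.2]
gripper_width: 0.0002
gripper_force: 0.0
```

Request:
play_rows(rows=[{"slide": [0,0,0.004],"delta_rot": [0,0,0],"fingers": -1},{"slide": [0,0,0.003],"delta_rot": [0,0,0],"fingers": -1},{"slide": [0,0,0],"delta_rot": [0,0,0],"fingers": -1},{"slide": [0,0,0],"delta_rot": [0,0,0],"fingers": -1}])

```text
time_s: 12.7
tcp_pos: [0.5335, 0.0241, 0.0329]
eef_rot: [-180.0, -0.0, -160.3]
contact_force: [-0.4, 0.3, 0.8]
gripper_width: 0.0003
gripper_force: 0.3
```

Request:
play_rows(rows=[{"slide": [0,0,0.004],"delta_rot": [0,0,0],"fingers": -1},{"slide": [0,0,0.002],"delta_rot": [0,0,0],"fingers": -1},{"slide": [0,0,0],"delta_rot": [0,0,0],"fingers": -1},{"slide": [0,0,0],"delta_rot": [0,0,0],"fingers": -1}])

```text
time_s: 13.2
tcp_pos: [0.5337, 0.0242, 0.0322]
eef_rot: [180.0, 0.0, -160.3]
contact_force: [-0.7, 1.7, 4.6]
gripper_width: 0.0004
gripper_force: 2.1
```

Request:
play_rows(rows=[{"slide": [0,0,0.003],"delta_rot": [0,0,0],"fingers": -1},{"slide": [0,0,0],"delta_rot": [0,0,0],"fingers": -1},{"slide": [0,0,0],"delta_rot": [0,0,0],"fingers": -1}])

```text
time_s: 13.58
tcp_pos: [0.5338, 0.0243, 0.0318]
eef_rot: [180.0, 0.0, -160.3]
contact_force: [-2.0, 2.5, 6.1]
gripper_width: 0.0003
gripper_force: 3.0
```

```bash
python3 - <<'E'
from h import *
# arc: world tangential step in tool frame. tool yaw = psi; CCW by phi per row, centre C
s=r.get_state(); print(s['contact_force'],s['tcp_pos'],s['joints'].round(1))
C=np.array([.5337,-.0240]); p=s['tcp_pos'][:2]; psi=np.radians(s['eef_rot'][2]); n=24; dp=.0775
print('r',np.hypot(*(p-C)),np.degrees(np.arctan2(*(p-C)[::-1])))
R=np.array([[np.cos(dp),-np.sin(dp)],[np.sin(dp),np.cos(dp)]])
q=C+R@(p-C); d=q-p; tx=np.array([np.cos(psi),np.sin(psi)]); ty=np.array([np.sin(psi),-np.cos(psi)])
print('per row slide',d@tx/.15,d@ty/.15,'rz',-dp/.08)
E
```

```text
[-1.97307236  2.53814958  6.13337697] [0.53380289 0.0242998  0.03184492] [ 23.6  17.4 -29.2  -0.  -43.4 -93.9]
r 0.04829991140712115 89.87794356566584
per row slide 0.023779555471003345 0.007547903368008109 rz -0.96875
```

Request:
play_rows(rows=[{"slide": [0,0,0.0035],"delta_rot": [0,0,0],"fingers": -1},{"slide": [0,0,0],"delta_rot": [0,0,0],"fingers": -1},{"slide": [0,0,0],"delta_rot": [0,0,0],"fingers": -1}])

```text
time_s: 13.95
tcp_pos: [0.5338, 0.0243, 0.0315]
eef_rot: [180.0, 0.0, -160.3]
contact_force: [-2.0, 3.2, 7.8]
gripper_width: 0.0003
gripper_force: 3.9
```

Request:
play_rows(rows=[{"slide": [0,0,0.0035],"delta_rot": [0,0,0],"fingers": -1},{"slide": [0,0,0],"delta_rot": [0,0,0],"fingers": -1},{"slide": [0.012,0.0038,0],"delta_rot": [0,0,-0.485],"fingers": -1},{"slide": [0.024,0.0075,0],"delta_rot": [0,0,-0.97],"fingers": -1},{"slide": [0.024,0.0075,0],"delta_rot": [0,0,-0.97],"fingers": -1}])

```text
time_s: 14.58
tcp_pos: [0.527, 0.0238, 0.0318]
eef_rot: [-179.9, 0.3, -149.0]
contact_force: [4.4, 0.5, 5.7]
gripper_width: 0.0001
gripper_force: 2.8
```

Request:
play_rows(rows=[{"slide": [0,0,0.003],"delta_rot": [0,0,0],"fingers": -1},{"slide": [0.024,0.0075,0],"delta_rot": [0,0,-0.97],"fingers": -1},{"slide": [0.024,0.0075,0],"delta_rot": [0,0,-0.97],"fingers": -1},{"slide": [0.024,0.0075,0],"delta_rot": [0,0,-0.97],"fingers": -1}])

```text
time_s: 15.08
tcp_pos: [0.5169, 0.0207, 0.0316]
eef_rot: [-179.8, 0.3, -135.6]
contact_force: [4.5, 1.8, 6.4]
gripper_width: 0.0001
gripper_force: 3.3
```

```bash
cat >> h.py <<'E'
C=np.array([.5337,-.0240])
def status():
    s=r.get_state(); p=s['tcp_pos'][:2]-C
    print('F',s['contact_force'].round(1),'z',s['tcp_pos'][2].round(4),'r',np.hypot(*p).round(4),'ang',np.degrees(np.arctan2(p[1],p[0])).round(1),'yaw',s['eef_rot'][2].round(1))
def markang(f,R=.0465,z=.058,cam='wrist',show=False):
    snap(cam,f+'.png'); im=cv2.imread('pics/'+f+'.png').min(2).astype(float)
    a=np.arange(-180,180,.5); v=[]
    for t in a:
        w=[]
        for q in (R,R+.002,R+.004):
            u=proj(f,[C[0]+q*np.cos(np.radians(t)),C[1]+q*np.sin(np.radians(t)),z]); 
            w.append(cv2.getRectSubPix(im.astype(np.float32),(1,1),(float(u[0]),float(u[1])))[0,0])
        v.append(np.mean(w))
    v=np.array(v); k=np.where(v>120)[0]
    print(f,'bright angles',[(a[g[0]],a[g[-1]],v[g].max().round()) for g in np.split(k,np.where(np.diff(k)>1)[0]+1) if len(g)])
    return a,v
E
python3 - <<'E'
from h import *
status(); markang('w2'); 
import shutil
status(); markang('t2',cam='top')
E
```

```text
F [4.5 1.8 6.4] z 0.0316 r 0.0478 ang 110.6 yaw -135.6
w2 bright angles [(np.float64(-90.0), np.float64(-85.0), np.float32(236.0))]
F [3.8 1.8 7.4] z 0.0315 r 0.0478 ang 111.2 yaw -135.4
t2 bright angles [(np.float64(-90.5), np.float64(-86.0), np.float32(244.0)), (np.float64(135.0), np.float64(140.0), np.float32(162.0))]
```

Request:
play_rows(rows=[{"slide": [0,0,0.004],"delta_rot": [0,0,0],"fingers": -1},{"slide": [0,0,0.002],"delta_rot": [0,0,0],"fingers": -1},{"slide": [0,0,0],"delta_rot": [0,0,0],"fingers": -1},{"slide": [0,0,0],"delta_rot": [0,0,0],"fingers": -1}])

```text
time_s: 15.68
tcp_pos: [0.5166, 0.0208, 0.0308]
eef_rot: [-179.8, 0.3, -135.8]
contact_force: [2.4, 2.5, 10.1]
gripper_width: 0.0006
gripper_force: 5.1
```

Request:
play_rows(rows=[{"slide": [0.012,0.0038,0.001],"delta_rot": [0,0,-0.485],"fingers": -1},{"slide": [0.012,0.0038,0.001],"delta_rot": [0,0,-0.485],"fingers": -1},{"slide": [0.012,0.0038,0],"delta_rot": [0,0,-0.485],"fingers": -1},{"slide": [0.012,0.0038,0],"delta_rot": [0,0,-0.485],"fingers": -1}])

```text
time_s: 16.18
tcp_pos: [0.5107, 0.0176, 0.0308]
eef_rot: [-179.8, 0.4, -126.8]
contact_force: [1.4, 5.8, 11.1]
gripper_width: 0.0007
gripper_force: 5.5
```

```bash
python3 - <<'E'
from h import *
status(); markang('w3'); status()
E
```

```text
F [ 1.4  5.8 11.1] z 0.0308 r 0.0475 ang 118.9 yaw -126.8
w3 bright angles [(np.float64(-82.5), np.float64(-77.5), np.float32(235.0)), (np.float64(131.0), np.float64(131.0), np.float32(122.0))]
F [ 1.5  4.5 10.6] z 0.0308 r 0.0475 ang 119.2 yaw -126.7
```

Request:
play_rows(rows=[{"slide": [0.016,0.005,0],"delta_rot": [0,0,-0.65],"fingers": -1},{"slide": [0.016,0.005,0],"delta_rot": [0,0,-0.65],"fingers": -1},{"slide": [0.016,0.005,0],"delta_rot": [0,0,-0.65],"fingers": -1},{"slide": [0.016,0.005,0],"delta_rot": [0,0,-0.65],"fingers": -1},{"slide": [0.016,0.005,0],"delta_rot": [0,0,-0.65],"fingers": -1},{"slide": [0.016,0.005,0],"delta_rot": [0,0,-0.65],"fingers": -1}])

```text
time_s: 16.98
tcp_pos: [0.499, 0.0074, 0.0306]
eef_rot: [-179.7, 0.2, -108.9]
contact_force: [-0.6, 8.0, 12.0]
gripper_width: 0.0005
gripper_force: 6.2
```

```bash
python3 - <<'E'
from h import *
status(); markang('w4'); status()
E
```

```text
F [-0.6  8.  12. ] z 0.0306 r 0.0468 ang 137.8 yaw -108.9
w4 bright angles [(np.float64(-63.5), np.float64(-58.5), np.float32(236.0)), (np.float64(148.5), np.float64(151.0), np.float32(125.0))]
F [-1.   7.9 12.4] z 0.0306 r 0.0468 ang 138.2 yaw -108.8
```

Request:
play_rows(rows=[{"slide": [-0.004,0.009,-0.0035],"delta_rot": [0,0,0],"fingers": -1},{"slide": [0,0,0],"delta_rot": [0,0,0],"fingers": -1}])

```text
time_s: 17.27
tcp_pos: [0.4984, 0.0077, 0.0311]
eef_rot: [-179.7, 0.2, -109.0]
contact_force: [3.5, 0.5, 7.8]
gripper_width: 0.0004
gripper_force: 4.1
```

Request:
play_rows(rows=[{"slide": [0.015,0.006,0],"delta_rot": [0,0,-0.65],"fingers": -1},{"slide": [0.015,0.006,0],"delta_rot": [0,0,-0.65],"fingers": -1},{"slide": [0.015,0.006,0],"delta_rot": [0,0,-0.65],"fingers": -1}])

```text
time_s: 17.65
tcp_pos: [0.4944, 0.0022, 0.0311]
eef_rot: [-179.6, 0.2, -100.0]
contact_force: [4.3, 3.2, 8.6]
gripper_width: 0.0003
gripper_force: 4.0
```

```bash
python3 - <<'E'
from h import *
status(); markang('w5'); status()
E
```

```text
F [4.3 3.2 8.6] z 0.0311 r 0.0473 ang 146.3 yaw -100.0
w5 bright angles [(np.float64(-55.5), np.float64(-50.5), np.float32(237.0))]
F [4.7 2.4 8.2] z 0.0311 r 0.0473 ang 146.6 yaw -99.8
```

Request:
play_rows(rows=[{"slide": [0.016,0.0055,0.002],"delta_rot": [0,0,-0.65],"fingers": -1},{"slide": [0.016,0.0055,0],"delta_rot": [0,0,-0.65],"fingers": -1},{"slide": [0.016,0.0055,0],"delta_rot": [0,0,-0.65],"fingers": -1},{"slide": [0.016,0.0055,0],"delta_rot": [0,0,-0.65],"fingers": -1},{"slide": [0.016,0.0055,0],"delta_rot": [0,0,-0.65],"fingers": -1}])

```text
time_s: 18.32
tcp_pos: [0.4893, -0.0093, 0.0308]
eef_rot: [-179.6, 0.1, -85.1]
contact_force: [2.8, 5.9, 9.1]
gripper_width: 0.001
gripper_force: 4.7
```

```bash
python3 - <<'E'
from h import *
status(); markang('w6'); status()
E
```

```text
F [2.8 5.9 9.1] z 0.0308 r 0.0468 ang 161.7 yaw -85.1
w6 bright angles [(np.float64(-40.5), np.float64(-35.5), np.float32(237.0))]
F [3.5 4.2 9.5] z 0.0308 r 0.0468 ang 161.9 yaw -84.9
```

Request:
play_rows(rows=[{"slide": [0.016,0.0065,0.001],"delta_rot": [0,0,-0.65],"fingers": -1},{"slide": [0.016,0.0065,0],"delta_rot": [0,0,-0.65],"fingers": -1},{"slide": [0.016,0.006,0],"delta_rot": [0,0,-0.65],"fingers": -1},{"slide": [0.016,0.006,0],"delta_rot": [0,0,-0.65],"fingers": -1},{"slide": [0.016,0.006,0],"delta_rot": [0,0,-0.65],"fingers": -1},{"slide": [0.016,0.006,0],"delta_rot": [0,0,-0.65],"fingers": -1}])

```text
time_s: 19.12
tcp_pos: [0.4874, -0.0244, 0.0308]
eef_rot: [-179.5, -0.1, -67.2]
contact_force: [4.5, 5.3, 8.6]
gripper_width: 0.0003
gripper_force: 4.5
```

```bash
python3 - <<'E'
from h import *
status(); markang('w7'); status()
E
```

```text
F [4.5 5.3 8.6] z 0.0308 r 0.0463 ang -179.5 yaw -67.2
w7 bright angles [(np.float64(-22.5), np.float64(-17.0), np.float32(255.0))]
F [3.4 5.3 9.3] z 0.0308 r 0.0463 ang -179.3 yaw -67.0
```

Request:
play_rows(rows=[{"slide": [0.016,0.0045,0.001],"delta_rot": [0,0,-0.65],"fingers": -1},{"slide": [0.016,0.0045,0],"delta_rot": [0,0,-0.65],"fingers": -1},{"slide": [0.016,0.005,0],"delta_rot": [0,0,-0.65],"fingers": -1},{"slide": [0.016,0.005,0],"delta_rot": [0,0,-0.65],"fingers": -1},{"slide": [0.016,0.005,0],"delta_rot": [0,0,-0.65],"fingers": -1},{"slide": [0,0,0],"delta_rot": [0,0,0],"fingers": -1}])

```text
time_s: 19.92
tcp_pos: [0.4895, -0.0369, 0.0305]
eef_rot: [-179.6, -0.2, -52.4]
contact_force: [2.2, 6.6, 9.9]
gripper_width: 0.0004
gripper_force: 5.0
```

```bash
python3 - <<'E'
from h import *
status(); markang('w8'); status(); markang('t8',cam='top')
im=cv2.imread('pics/t8.png').astype(int); m=(im[...,2]>150)&(im[...,1]<90)&(im[...,0]<90)
m[:200]=0;m[240:]=0; v,u=np.where(m[:,310:370]); print('red top',u.min()+310,u.max()+310,[ (k,(u[v==k]+310).mean()) for k in np.unique(v)])
for a in (0,1.4,3): print(proj('t8',[C[0]+.06*np.cos(np.radians(a)),C[1]+.06*np.sin(np.radians(a)),.0425]))
im=cv2.imread('pics/w8.png').astype(int); m=(im[...,2]>150)&(im[...,1]<90)&(im[...,0]<90); v,u=np.where(m); print('red wrist',len(u), u.mean() if len(u) else 0, v.mean() if len(u) else 0)
E
```

```text
F [2.2 6.6 9.9] z 0.0305 r 0.0461 ang -163.8 yaw -52.4
w8 bright angles [(np.float64(-7.5), np.float64(-2.0), np.float32(255.0))]
F [2.  5.2 9.6] z 0.0305 r 0.046 ang -163.8 yaw -52.4
t8 bright angles []
red top 310 369 [(np.int64(200), np.float64(327.7241379310345)), (np.int64(201), np.float64(343.8)), (np.int64(202), np.float64(367.5)), (np.int64(204), np.float64(327.6666666666667)), (np.int64(207), np.float64(313.25)), (np.int64(208), np.float64(347.0)), (np.int64(209), np.float64(324.72727272727275)), (np.int64(210), np.float64(327.5)), (np.int64(211), np.float64(318.0)), (np.int64(212), np.float64(340.5)), (np.int64(213), np.float64(316.0)), (np.int64(215), np.float64(336.5)), (np.int64(216), np.float64(336.5))]
[338.33927363 221.10880256]
[337.76309646 221.12094841]
[337.10531048 221.15181114]
red wrist 10303 203.7599728234495 74.57623993011744
```

```bash
cat >> h.py <<'E'
def pointer(f):
    im=cv2.imread('pics/'+f+'.png').astype(int); m=(im[...,2]>140)&(im[...,1]*3<im[...,2])&(im[...,0]*3<im[...,2])
    q=proj(f,[C[0]+.064,C[1],.0425]); V,U=np.mgrid[:400,:640]; m&=np.hypot(U-q[0],V-q[1])<30
    v,u=np.where(m)
    if not len(u): return print('no red',q)
    P=np.array([pix(f,a,b,.0425)[:2] for a,b in zip(u,v)])-C
    print(f,'red n',len(u),'mean',P.mean(0).round(4),'ang',np.degrees(np.arctan2(*P.mean(0)[::-1])).round(2), 'r',np.hypot(*P.T).min().round(4),np.hypot(*P.T).max().round(4))
def centre(f,z=.058):
    im=cv2.imread('pics/'+f+'.png').min(2); p=proj(f,[*C,z]); s=np.linalg.norm(proj(f,[C[0],C[1]+.047,z])-p)
    m=np.uint8(im>130)*255; k=np.zeros_like(m); cv2.circle(k,(int(p[0]),int(p[1])),int(s),255,-1); m&=k
    c=max(cv2.findContours(m,cv2.RETR_EXTERNAL,cv2.CHAIN_APPROX_NONE)[0],key=cv2.contourArea); e=cv2.fitEllipse(cv2.convexHull(c)); print(f,'web',e,pix(f,*e[0],.058).round(4))
E
python3 - <<'E'
from h import *
for f in ('w0','w1','w2','w4','w8','t0','t8'): pointer(f)
for f in ('t0','w0','w1','w4','w8'): centre(f)
E
```

```text
w0 red n 26 mean [0.0646 0.0006] ang 0.5 r 0.0618 0.0685
no red [227.77649783 291.79679087]
no red [190.61848719 276.73314101]
w4 red n 207 mean [0.0696 0.0011] ang 0.93 r 0.0655 0.0737
w8 red n 487 mean [ 0.0677 -0.0006] ang -0.51 r 0.0605 0.0739
t0 red n 18 mean [0.0679 0.0021] ang 1.81 r 0.0603 0.0735
t8 red n 1 mean [0.0733 0.0057] ang 4.48 r 0.0735 0.0735
t0 web ((338.6657409667969, 243.651123046875), (33.611961364746094, 34.21733856201172), 86.71000671386719) [ 0.5341 -0.0233  0.058 ]
w0 web ((313.28271484375, 199.05075073242188), (58.73139953613281, 63.698875427246094), 99.22833251953125) [ 0.5332 -0.0247  0.058 ]
w1 web ((247.53726196289062, 222.66444396972656), (124.65067291259766, 140.80873107910156), 122.17301940917969) [ 0.5329 -0.0232  0.058 ]
w4 web ((244.61041259765625, 223.0879669189453), (129.39163208007812, 141.92327880859375), 112.78083038330078) [ 0.5331 -0.0258  0.058 ]
w8 web ((243.16355895996094, 224.59193420410156), (129.82763671875, 135.68963623046875), 96.4942855834961) [ 0.5352 -0.0255  0.058 ]
```

Request:
play_rows(rows=[{"slide": [0.0113,0.0035,0],"delta_rot": [0,0,-0.458],"fingers": -1},{"slide": [0.0113,0.0035,0],"delta_rot": [0,0,-0.458],"fingers": -1},{"slide": [0,0,0],"delta_rot": [0,0,0],"fingers": -1},{"slide": [0,0,-0.02],"delta_rot": [0,0,0],"fingers": -1},{"slide": [0,0,-0.1],"delta_rot": [0,0,0],"fingers": -1},{"slide": [0,0,-0.3],"delta_rot": [0,0,0],"fingers": -1},{"slide": [0,0,-0.3],"delta_rot": [0,0,0],"fingers": -1},{"slide": [0,0,0],"delta_rot": [0,0,0],"fingers": -1}])

```text
time_s: 21.02
tcp_pos: [0.489, -0.0412, 0.1399]
eef_rot: [-179.7, -0.2, -48.3]
contact_force: [0.2, -0.3, -0.3]
gripper_width: 0.0002
gripper_force: 0.0
```

```bash
python3 - <<'E'
from h import *
status(); markang('w9'); pointer('w9'); centre('w9'); markang('t9',cam='top'); pointer('t9'); centre('t9')
print(r.get_state()['tcp_pos'],r.get_state()['time_s'])
# hole & screws: dark blob in web
f='w9'; im=cv2.imread('pics/w9.png').min(2); p=proj(f,[*C,.058])
x,y=map(int,p); w=im[y-60:y+60,x-60:x+60]
for a in range(-180,180,6): 
    u=proj(f,[C[0]+.025*np.cos(np.radians(a)),C[1]+.025*np.sin(np.radians(a)),.058]); print(a,im[int(u[1]),int(u[0])],end='; ')
E
```

```text
F [ 0.2 -0.3 -0.3] z 0.1399 r 0.0479 ang -158.9 yaw -48.3
w9 bright angles [(np.float64(-3.5), np.float64(2.5), np.float32(255.0))]
w9 red n 171 mean [0.0678 0.0003] ang 0.29 r 0.0581 0.074
w9 web ((269.45062255859375, 181.93264770507812), (84.93051147460938, 88.68115234375), 121.13278198242188) [ 0.5354 -0.0247  0.058 ]
t9 bright angles [(np.float64(-113.5), np.float64(-105.5), np.float32(138.0)), (np.float64(12.0), np.float64(15.0), np.float32(123.0))]
no red [338.31344037 219.56044861]
t9 web ((342.1811828613281, 234.68264770507812), (3.482999563217163, 4.6038031578063965), 106.7052993774414) [ 0.5565 -0.0325  0.058 ]
[ 0.48656567 -0.04155301  0.13663899] 21.125
-180 255; -174 255; -168 255; -162 255; -156 255; -150 255; -144 255; -138 255; -132 255; -126 255; -120 255; -114 255; -108 254; -102 180; -96 167; -90 143; -84 130; -78 237; -72 255; -66 255; -60 255; -54 255; -48 255; -42 255; -36 255; -30 255; -24 255; -18 255; -12 255; -6 255; 0 255; 6 255; 12 255; 18 255; 24 255; 30 255; 36 255; 42 255; 48 255; 54 255; 60 255; 66 255; 72 255; 78 255; 84 255; 90 255; 96 255; 102 255; 108 255; 114 255; 120 255; 126 255; 132 255; 138 255; 144 255; 150 255; 156 255; 162 255; 168 255; 174 255;
```

Request:
play_rows(rows=[{"slide": [-0.25,-0.26,0],"delta_rot": [0,0,0],"fingers": 0},{"slide": [-0.25,-0.26,0],"delta_rot": [0,0,0],"fingers": 0},{"slide": [-0.25,-0.26,0],"delta_rot": [0,0,0],"fingers": 0},{"slide": [-0.25,-0.26,0],"delta_rot": [0,0,0],"fingers": 0},{"slide": [-0.25,-0.26,0],"delta_rot": [0,0,0],"fingers": 0},{"slide": [-0.25,-0.255,0],"delta_rot": [0,0,0],"fingers": 0},{"slide": [0,0,0],"delta_rot": [0,0,0],"fingers": 0},{"slide": [0,0,0],"delta_rot": [0,0,0],"fingers": 0}])

```text
time_s: 22.12
tcp_pos: [0.5102, 0.281, 0.1349]
eef_rot: [179.8, -0.0, -48.3]
contact_force: [-0.1, 0.1, 0.4]
gripper_width: 0.0438
gripper_force: 0.0
```

```bash
cat >> h.py <<'E'
def gold(f,g,rad,z):
    im=cv2.imread('pics/'+f+'.png'); h=cv2.cvtColor(im,cv2.COLOR_BGR2HSV); m=cv2.inRange(h,(17,120,120),(35,255,255))
    q=proj(f,g); V,U=np.mgrid[:400,:640]; m[np.hypot(U-q[0],V-q[1])>rad]=0
    n,l,st,ce=cv2.connectedComponentsWithStats(m); print('exp',q.round(1))
    for i in range(1,n):
        if st[i,4]>15: print(f,st[i],ce[i].round(1),pix(f,*ce[i],z).round(4))
E
python3 - <<'E'
from h import *
status(); markang('t10',cam='top'); pointer('t10'); centre('t10'); gold('t10',[.511,.282,.09],15,.09)
snap('wrist','w10.png'); print(r.get_state()['tcp_pos'],r.get_state()['joints'].round(0)); gold('w10',[.511,.282,.09],45,.09); markang('w11'); pointer('w11'); centre('w11')
E
```

```text
F [-0.1  0.1  0.4] z 0.1349 r 0.3059 ang 94.4 yaw -48.3
t10 bright angles [(np.float64(-5.5), np.float64(3.0), np.float32(252.0))]
t10 red n 17 mean [0.0684 0.0022] ang 1.86 r 0.0629 0.0735
t10 web ((338.6185302734375, 243.13511657714844), (33.72756576538086, 34.425079345703125), 157.0051727294922) [ 0.5353 -0.0232  0.058 ]
exp [212.5 252.6]
[0.51074063 0.28038826 0.13591435] [ 48.  15. -16.  -0. -59.  -6.]
exp [315.1 213.9]
w10 [306 195  15  25 311] [313.3 207.3] [0.516  0.2786 0.09  ]
w11 bright angles [(np.float64(-30.0), np.float64(143.5), np.float32(190.0))]
no red [ 509.56420739 -187.61565841]Traceback (most recent call last):
  File "<stdin>", line 3, in <module>
  File "h.py", line 49, in centre
    c=max(cv2.findContours(m,cv2.RETR_EXTERNAL,cv2.CHAIN_APPROX_NONE)[0],key=cv2.contourArea); e=cv2.fitEllipse(cv2.convexHull(c)); print(f,'web',e,pix(f,*e[0],.058).round(4))
ValueError: max() iterable argument is empty
```

```bash
cat >> h.py <<'E'
from scipy.optimize import least_squares
def subpix(f,ang,z=.0585,hz=.0577,w=9):
    # rim-ring based: intensity-weighted mark angle at r 43.5..53.5, hole centroid, wrt local outer-rim centre
    im=cv2.imread('pics/'+f+'.png').min(2).astype(np.float32)
    def smp(r0,t,zz,c): 
        u=proj(f,[c[0]+r0*np.cos(t),c[1]+r0*np.sin(t),zz]); return cv2.getRectSubPix(im,(1,1),(float(u[0]),float(u[1])))[0,0]
    # centre: balance of web/rim edge (r=42)
    T=np.radians([a for a in range(-180,180,5) if abs(a-ang)>15])
    def edge(c):
        out=[]
        for t in T:
            rr=np.arange(.036,.0475,.0005); v=np.array([smp(q,t,z,c) for q in rr]); hi,lo=v[:5].mean(),v[-5:].mean()
            out.append(.036+.0005*np.clip((v-lo)/(hi-lo+1e-6),0,1).sum() if hi-lo>80 else np.nan)
        return np.array(out)
    c=np.array(C,float)
    for _ in range(3):
        e=edge(c); ok=~np.isnan(e)
        A=np.c_[np.cos(T[ok]),np.sin(T[ok]),np.ones(ok.sum())]; s=least_squares(lambda x:A@x-e[ok],[0,0,.042],loss='soft_l1',f_scale=.0005).x; c=c+s[:2]
    a=np.radians(np.arange(ang-w,ang+w,.25)); v=np.array([np.mean([smp(q,t,z,c) for q in np.arange(.045,.0515,.0005)]) for t in a]); v=np.clip(v-np.percentile(v,15)-15,0,None)
    ma=np.degrees((a*v).sum()/v.sum())
    g=np.mgrid[-.010:.0101:.0005,-.010:.0101:.0005].reshape(2,-1).T; h0=c+.025*np.array([np.cos(np.radians(ma-90)),np.sin(np.radians(ma-90))])
    d=[]
    for dx,dy in g:
        u=proj(f,[h0[0]+dx,h0[1]+dy,hz]); d.append(cv2.getRectSubPix(im,(1,1),(float(u[0]),float(u[1])))[0,0])
    d=np.array(d); k=np.clip(np.median(d)-d-25,0,None); hh=h0+(g*k[:,None]).sum(0)/k.sum()-c
    # pointer
    I=cv2.imread('pics/'+f+'.png').astype(int); red=np.clip(I[...,2]-1.5*np.maximum(I[...,0],I[...,1]),0,None).astype(float); q=proj(f,[*(c+[.066,.001]),.0425]); V,U=np.mgrid[:400,:640]
    sc=np.linalg.norm(proj(f,[*(c+[.066,.012]),.0425])-q); red[np.hypot(U-q[0],V-q[1])>sc]=0; red[red<40]=0
    P=pix(f,(U*red).sum()/red.sum(),(V*red).sum()/red.sum(),.0425)[:2]-c
    print(f,'centre',c.round(4),'r',s[2].round(4),'mark',ma.round(2),'hole',hh.round(4),np.degrees(np.arctan2(hh[1],hh[0])).round(1)+90,'ptr',P.round(4),np.degrees(np.arctan2(P[1],P[0])).round(2))
E
python3 - <<'E'
from h import *
subpix('t10',-1); subpix('w9',0); subpix('t0',-87.5); subpix('w0',-87); snap('side','s10.png'); subpix('s10',0); subpix('s0',-87)
E
```

```text
t10 centre [ 0.5347 -0.0232] r 0.0426 mark -2.02 hole [-0.0021 -0.0243] -4.900000000000006 ptr [0.0665 0.0012] 1.02
w9 centre [ 0.5345 -0.0234] r 0.0422 mark -1.48 hole [-0.0002 -0.0259] -0.5 ptr [ 0.067  -0.0003] -0.26
t0 centre [ 0.5344 -0.0233] r 0.0425 mark -89.32 hole [-0.0254  0.0003] 269.3 ptr [0.0667 0.0012] 1.01
w0 centre [ 0.5343 -0.0234] r 0.0425 mark -88.71 hole [-0.0256 -0.0001] -89.69999999999999 ptr [ 0.0643 -0.0003] -0.22
s10 centre [ 0.5468 -0.0216] r 0.042 mark nan hole [nan nan] nan ptr [nan nan] nan
s0 centre [ 0.5343 -0.0214] r 0.0415 mark -89.43 hole [-0.0225  0.0026] 263.3 ptr [0.0662 0.0041] 3.57h.py:75: RuntimeWarning: invalid value encountered in scalar divide
  ma=np.degrees((a*v).sum()/v.sum())
h.py:80: RuntimeWarning: invalid value encountered in divide
  d=np.array(d); k=np.clip(np.median(d)-d-25,0,None); hh=h0+(g*k[:,None]).sum(0)/k.sum()-c
h.py:84: RuntimeWarning: invalid value encountered in scalar divide
  P=pix(f,(U*red).sum()/red.sum(),(V*red).sum()/red.sum(),.0425)[:2]-c
```

Top and wrist views both say the mark still lags the pointer by about 2–3° (about 2.3 mm). That is too close to the limit, so I'll go back to the same spot and nudge it.

Request:
play_rows(rows=[{"slide": [0.25,0.26,0],"delta_rot": [0,0,0],"fingers": -1},{"slide": [0.25,0.26,0],"delta_rot": [0,0,0],"fingers": -1},{"slide": [0.25,0.26,0],"delta_rot": [0,0,0],"fingers": -1},{"slide": [0.25,0.26,0],"delta_rot": [0,0,0],"fingers": -1},{"slide": [0.25,0.26,0],"delta_rot": [0,0,0],"fingers": -1},{"slide": [0.25,0.255,0],"delta_rot": [0,0,0],"fingers": -1},{"slide": [0,0,0.3],"delta_rot": [0,0,0],"fingers": -1},{"slide": [0,0,0.3],"delta_rot": [0,0,0],"fingers": -1}])

```text
time_s: 23.32
tcp_pos: [0.4871, -0.043, 0.0468]
eef_rot: [-179.8, -0.1, -48.5]
contact_force: [0.5, 0.5, 0.2]
gripper_width: 0.0005
gripper_force: 0.0
```

Request:
play_rows(rows=[{"slide": [0,0,0.09],"delta_rot": [0,0,0],"fingers": -1},{"slide": [0,0,0.005],"delta_rot": [0,0,0],"fingers": -1},{"slide": [0,0,0.004],"delta_rot": [0,0,0],"fingers": -1},{"slide": [0,0,0.004],"delta_rot": [0,0,0],"fingers": -1},{"slide": [0,0,0.004],"delta_rot": [0,0,0],"fingers": -1},{"slide": [0,0,0.004],"delta_rot": [0,0,0],"fingers": -1},{"slide": [0,0,0],"delta_rot": [0,0,0],"fingers": -1}])

```text
time_s: 24.2
tcp_pos: [0.4878, -0.0413, 0.0311]
eef_rot: [-179.9, -0.1, -48.2]
contact_force: [-1.5, -0.6, 8.3]
gripper_width: 0.0005
gripper_force: 4.1
```

```bash
python3 - <<'E'
from h import *
status(); markang('w12'); subpix('w12',-1)
E
```

```text
F [-1.5 -0.6  8.3] z 0.0311 r 0.049 ang -159.3 yaw -48.2
w12 bright angles [(np.float64(-3.0), np.float64(2.0), np.float32(255.0))]
w12 centre [ 0.5346 -0.0237] r 0.0417 mark -1.25 hole [-0.0001 -0.0262] -0.09999999999999432 ptr [ 0.0665 -0.0008] -0.67
```

Request:
play_rows(rows=[{"slide": [0,0,0.005],"delta_rot": [0,0,0],"fingers": -1},{"slide": [0,0,0],"delta_rot": [0,0,0],"fingers": -1},{"slide": [0.0096,0.003,0.001],"delta_rot": [0,0,-0.39],"fingers": -1},{"slide": [0.0096,0.003,0],"delta_rot": [0,0,-0.39],"fingers": -1},{"slide": [0,0,0],"delta_rot": [0,0,0],"fingers": -1}])

```text
time_s: 24.88
tcp_pos: [0.4888, -0.0438, 0.0304]
eef_rot: [-179.9, -0.0, -44.6]
contact_force: [-3.0, 2.1, 10.8]
gripper_width: 0.0004
gripper_force: 5.8
```

```bash
python3 - <<'E'
from h import *
status(); markang('w13'); subpix('w13',0)
E
```

```text
F [-3.   2.1 10.8] z 0.0304 r 0.0491 ang -156.2 yaw -44.6
w13 bright angles [(np.float64(-1.0), np.float64(4.5), np.float32(255.0))]
w13 centre [ 0.5346 -0.0238] r 0.0417 mark 1.1 hole [ 0.0011 -0.0262] 2.299999999999997 ptr [ 0.0665 -0.0006] -0.52
```

Request:
play_rows(rows=[{"slide": [0,0,-0.02],"delta_rot": [0,0,0],"fingers": -1},{"slide": [0,0,-0.1],"delta_rot": [0,0,0],"fingers": -1},{"slide": [0,0,-0.3],"delta_rot": [0,0,0],"fingers": -1},{"slide": [0,0,-0.3],"delta_rot": [0,0,0],"fingers": -1},{"slide": [-0.234,-0.278,0],"delta_rot": [0,0,0],"fingers": 0},{"slide": [-0.234,-0.278,0],"delta_rot": [0,0,0],"fingers": 0}])

```text
time_s: 25.68
tcp_pos: [0.4973, 0.0656, 0.1383]
eef_rot: [-179.9, -0.0, -44.8]
contact_force: [1.1, -0.3, 0.4]
gripper_width: 0.0153
gripper_force: 0.0
```

Request:
play_rows(rows=[{"slide": [-0.234,-0.278,0],"delta_rot": [0,0,0],"fingers": 0},{"slide": [-0.234,-0.278,0],"delta_rot": [0,0,0],"fingers": 0},{"slide": [-0.234,-0.278,0],"delta_rot": [0,0,0],"fingers": 0},{"slide": [-0.234,-0.278,0],"delta_rot": [0,0,0],"fingers": 0},{"slide": [0,0,0],"delta_rot": [0,0,0],"fingers": 0},{"slide": [0,0,0],"delta_rot": [0,0,0],"fingers": 0}])

```text
time_s: 26.42
tcp_pos: [0.5139, 0.2817, 0.1368]
eef_rot: [179.9, 0.0, -44.7]
contact_force: [0.5, -1.1, -0.9]
gripper_width: 0.044
gripper_force: 0.0
```

```bash
python3 - <<'E'
from h import *
markang('t14',cam='top'); subpix('t14',0); snap('wrist','w14.png'); s=r.get_state(); print(s['tcp_pos'],s['eef_rot'][2],s['time_s']); gold('w14',[.5137,.2818,.09],45,.09); print(proj('w14',s['tcp_pos']+np.array([0,0,.026])))
E
```

```text
t14 bright angles [(np.float64(-2.5), np.float64(6.0), np.float32(254.0))]
t14 centre [ 0.5347 -0.0233] r 0.0425 mark 0.64 hole [-0.0011 -0.0243] -2.700000000000003 ptr [0.0668 0.0012] 1.05
[0.51422848 0.28086694 0.13723492] -44.738734525515326 26.525
exp [316.5 213.2]
w14 [310 197  14  25 306] [316.5 208.8] [0.5165 0.2789 0.09  ]
[316.71681226 252.25719363]
```

Request:
play_rows(rows=[{"slide": [0,0,0.2],"delta_rot": [0,0,0],"fingers": 0},{"slide": [0,0,0.2],"delta_rot": [0,0,0],"fingers": 0},{"slide": [0,0,0.2],"delta_rot": [0,0,0],"fingers": 0},{"slide": [0,0,0.085],"delta_rot": [0,0,0],"fingers": 0},{"slide": [0,0,0],"delta_rot": [0,0,0],"fingers": 0}])

```text
time_s: 27.15
tcp_pos: [0.5144, 0.2809, 0.0343]
eef_rot: [179.9, -0.0, -44.7]
contact_force: [0.2, -0.1, 0.7]
gripper_width: 0.0437
gripper_force: 0.0
```

Request:
play_rows(rows=[{"slide": [0,0,0],"delta_rot": [0,0,0],"fingers": -1},{"slide": [0,0,0],"delta_rot": [0,0,0],"fingers": -1},{"slide": [0,0,0],"delta_rot": [0,0,0],"fingers": -1},{"slide": [0,0,0],"delta_rot": [0,0,0],"fingers": -1},{"slide": [0,0,0],"delta_rot": [0,0,0],"fingers": -1}], squeeze=25)

```text
time_s: 27.78
tcp_pos: [0.5147, 0.282, 0.0349]
eef_rot: [-180.0, -0.0, -44.7]
contact_force: [-1.1, -0.8, 4.4]
gripper_width: 0.0132
gripper_force: 25.0
```

Request:
play_rows(rows=[{"slide": [0,0,-0.2],"delta_rot": [0,0,0],"fingers": -1},{"slide": [0,0,-0.2],"delta_rot": [0,0,0],"fingers": -1},{"slide": [0,0,-0.2],"delta_rot": [0,0,0],"fingers": -1},{"slide": [0,0,0],"delta_rot": [0,0,0],"fingers": -1},{"slide": [0.274,0.244,0],"delta_rot": [0,0,0],"fingers": -1},{"slide": [0.274,0.244,0],"delta_rot": [0,0,0],"fingers": -1}])

```text
time_s: 28.52
tcp_pos: [0.5206, 0.1708, 0.1233]
eef_rot: [179.9, 0.0, -44.6]
contact_force: [0.4, -0.2, 0.2]
gripper_width: 0.0132
gripper_force: 25.0
```

Request:
play_rows(rows=[{"slide": [0.274,0.244,0],"delta_rot": [0,0,0],"fingers": -1},{"slide": [0.274,0.244,0],"delta_rot": [0,0,0],"fingers": -1},{"slide": [0.274,0.244,0],"delta_rot": [0,0,0],"fingers": -1},{"slide": [0.274,0.244,0],"delta_rot": [0,0,0],"fingers": -1},{"slide": [0,0,0],"delta_rot": [0,0,0],"fingers": -1},{"slide": [0,0,0],"delta_rot": [0,0,0],"fingers": -1},{"slide": [0,0,0],"delta_rot": [0,0,0],"fingers": -1}])

```text
time_s: 29.4
tcp_pos: [0.5351, -0.0469, 0.1241]
eef_rot: [180.0, 0.0, -44.6]
contact_force: [0.4, 0.5, 0.3]
gripper_width: 0.0132
gripper_force: 25.0
```

```bash
python3 - <<'E'
from h import *
s=r.get_state(); print(s['tcp_pos'],s['eef_rot'],s['contact_force'].round(1),s['gripper_width'])
# pin axis vs expected in side/top views: gold handle centroid at its mid height
t=s['tcp_pos']; 
for cam,f in(('side','s15'),('top','t15'),('wrist','w15')):
    snap(cam,f+'.png'); g=[t[0],t[1],t[2]-.028+.065]; gold(f,g,25,g[2]); print(proj(f,[t[0],t[1],t[2]-.028]))
im=cv2.imread('pics/s15.png'); q=proj('s15',[t[0],t[1],t[2]-.028]).astype(int)
print(q); print(im[q[1]-18:q[1]+8:2,q[0]-9:q[0]+10].min(2))
E
```

```text
[ 0.53512894 -0.04691411  0.12408231] [ 1.79973565e+02  2.39091054e-02 -4.46326544e+01] [0.4 0.5 0.3] 0.013191358546420541
exp [373.6 165.6]
s15 [372 159   6  16  40] [375.6 167.1] [ 0.5299 -0.041   0.1611]
[371.64529654 190.09797679]
exp [350.6 237.2]
[348.99768951 241.05534704]
exp [317.  261.2]
w15 [305 242  26  36 779] [317.5 261. ] [ 0.535  -0.0473  0.1611]
[317.04174827 220.30766444]
[371 190]
[[ 40  35  24  36  92 141 148 148 149 144 125  81  48  55  50  37  24  22
   21]
 [ 40  41  31  26  13  23  30  58  92 101  64  57  59  68  96 135 112  21
   16]
 [ 42  40  38  37  29  24  27  22  52  93 128 155 155 153 144 117  33  18
   15]
 [ 39  36  38  35  38  36  36  31  27  68 113 122 123 103  35  15  21  15
   20]
 [ 41  37  37  37  38  39  30  31  26  85 144 158 155 122  42  30  33  29
   30]
 [ 40  38  35  37  35  25  32  30  34  90 149 156 149 116  28  27  30  29
   32]
 [ 36  38  39  35  34  36  38  35  36  94 151 155 144 110  29  28  28  32
   28]
 [ 37  38  36  41  37  39  37  28  46 102 151 153 132  79  32  31  27  30
   23]
 [ 38  38  38  36  32  29  31  26  62 117 150 150 126  57  24  32  30  30
   31]
 [ 35  36  25  23  28  30  27  30  50 110 155 152 124  40  28  29  29  26
   29]
 [ 28  32  32  27  27  28  32  30  28  28  31  29  29  28  31  28  28  27
   31]
 [ 30  29  27  28  32  29  30  26  28  31  30  30  28  26  30  29  27  32
   28]
 [ 29  30  30  27  30  28  29  28  29  28  29  30  30  30  30  32  30  31
   32]]
```

Request:
play_rows(rows=[{"slide": [0.007,0.007,0],"delta_rot": [0,0,0],"fingers": -1},{"slide": [0,0,0.1],"delta_rot": [0,0,0],"fingers": -1},{"slide": [0,0,0.1],"delta_rot": [0,0,0],"fingers": -1},{"slide": [0,0,0.03],"delta_rot": [0,0,0],"fingers": -1},{"slide": [0,0,0],"delta_rot": [0,0,0],"fingers": -1},{"slide": [0,0,0.015],"delta_rot": [0,0,0],"fingers": -1},{"slide": [0,0,0.015],"delta_rot": [0,0,0],"fingers": -1},{"slide": [0,0,0],"delta_rot": [0,0,0],"fingers": -1}])

```text
time_s: 30.55
tcp_pos: [0.5353, -0.0493, 0.0855]
eef_rot: [-180.0, 0.0, -44.7]
contact_force: [-0.7, 0.0, -0.4]
gripper_width: 0.0132
gripper_force: 25.0
```

Request:
play_rows(rows=[{"slide": [0,0,0.01],"delta_rot": [0,0,0],"fingers": -1},{"slide": [0,0,0.01],"delta_rot": [0,0,0],"fingers": -1},{"slide": [0,0,0],"delta_rot": [0,0,0],"fingers": -1},{"slide": [0,0,0],"delta_rot": [0,0,0],"fingers": -1}])

```text
time_s: 31.05
tcp_pos: [0.5353, -0.0492, 0.0825]
eef_rot: [-180.0, -0.0, -44.7]
contact_force: [-0.7, -0.5, -1.3]
gripper_width: 0.0131
gripper_force: 25.0
```

Still free at a tip height of about 54.5 mm, so it is entering the hole.

Request:
play_rows(rows=[{"slide": [0,0,0.01],"delta_rot": [0,0,0],"fingers": -1},{"slide": [0,0,0.01],"delta_rot": [0,0,0],"fingers": -1},{"slide": [0,0,0],"delta_rot": [0,0,0],"fingers": -1},{"slide": [0,0,0],"delta_rot": [0,0,0],"fingers": -1}])

```text
time_s: 31.55
tcp_pos: [0.5354, -0.0492, 0.0795]
eef_rot: [-180.0, -0.0, -44.7]
contact_force: [1.2, -0.3, -1.0]
gripper_width: 0.0137
gripper_force: 25.0
```

Request:
play_rows(rows=[{"slide": [0,0,0.012],"delta_rot": [0,0,0],"fingers": -1},{"slide": [0,0,0.012],"delta_rot": [0,0,0],"fingers": -1},{"slide": [0,0,0],"delta_rot": [0,0,0],"fingers": -1}])

```text
time_s: 31.92
tcp_pos: [0.5354, -0.0492, 0.0758]
eef_rot: [-180.0, -0.0, -44.7]
contact_force: [1.9, -0.4, -2.0]
gripper_width: 0.0132
gripper_force: 25.0
```

Request:
play_rows(rows=[{"slide": [-0.002,0,0.015],"delta_rot": [0,0,0],"fingers": -1},{"slide": [0,0,0.015],"delta_rot": [0,0,0],"fingers": -1},{"slide": [0,0,0.015],"delta_rot": [0,0,0],"fingers": -1},{"slide": [0,0,0.015],"delta_rot": [0,0,0],"fingers": -1},{"slide": [0,0,0.015],"delta_rot": [0,0,0],"fingers": -1},{"slide": [0,0,0.015],"delta_rot": [0,0,0],"fingers": -1},{"slide": [0,0,0],"delta_rot": [0,0,0],"fingers": -1}])

```text
time_s: 32.8
tcp_pos: [0.5352, -0.049, 0.0623]
eef_rot: [-180.0, -0.0, -44.7]
contact_force: [2.6, -0.3, -1.3]
gripper_width: 0.0138
gripper_force: 25.0
```

Request:
play_rows(rows=[{"slide": [0.004,-0.004,0],"delta_rot": [0,0,0],"fingers": -1},{"slide": [0,0,0.01],"delta_rot": [0,0,0],"fingers": -1},{"slide": [0,0,0.01],"delta_rot": [0,0,0],"fingers": -1},{"slide": [0,0,0.01],"delta_rot": [0,0,0],"fingers": -1},{"slide": [0,0,0],"delta_rot": [0,0,0],"fingers": -1}])

```text
time_s: 33.42
tcp_pos: [0.5357, -0.0491, 0.0576]
eef_rot: [180.0, 0.0, -44.7]
contact_force: [-1.3, 0.4, -0.6]
gripper_width: 0.0133
gripper_force: 25.0
```

Request:
play_rows(rows=[{"slide": [0,0,0.01],"delta_rot": [0,0,0],"fingers": -1},{"slide": [0,0,0.01],"delta_rot": [0,0,0],"fingers": -1},{"slide": [0,0,0.01],"delta_rot": [0,0,0],"fingers": -1},{"slide": [0,0,0.01],"delta_rot": [0,0,0],"fingers": -1},{"slide": [0,0,0],"delta_rot": [0,0,0],"fingers": -1}])

```text
time_s: 34.05
tcp_pos: [0.5359, -0.0491, 0.0517]
eef_rot: [180.0, 0.0, -44.7]
contact_force: [0.4, -0.2, -0.8]
gripper_width: 0.0128
gripper_force: 25.0
```

Request:
play_rows(rows=[{"slide": [0,0,0.012],"delta_rot": [0,0,0],"fingers": -1},{"slide": [0,0,0.012],"delta_rot": [0,0,0],"fingers": -1},{"slide": [0,0,0.012],"delta_rot": [0,0,0],"fingers": -1},{"slide": [0,0,0.012],"delta_rot": [0,0,0],"fingers": -1},{"slide": [0,0,0.01],"delta_rot": [0,0,0],"fingers": -1},{"slide": [0,0,0],"delta_rot": [0,0,0],"fingers": -1}])

```text
time_s: 34.8
tcp_pos: [0.536, -0.049, 0.0431]
eef_rot: [180.0, 0.0, -44.7]
contact_force: [1.1, 0.1, -1.4]
gripper_width: 0.0134
gripper_force: 25.0
```

Request:
play_rows(rows=[{"slide": [0,0,0],"delta_rot": [0,0,0],"fingers": -0.3},{"slide": [0,0,0],"delta_rot": [0,0,0],"fingers": -0.3},{"slide": [0,0,0],"delta_rot": [0,0,0],"fingers": 0},{"slide": [0,0,0],"delta_rot": [0,0,0],"fingers": 0},{"slide": [0,0,-0.2],"delta_rot": [0,0,0],"fingers": 0},{"slide": [0,0,-0.3],"delta_rot": [0,0,0],"fingers": 0},{"slide": [0,0,-0.3],"delta_rot": [0,0,0],"fingers": 0},{"slide": [0,0,0],"delta_rot": [0,0,0],"fingers": 0}])

```text
time_s: 35.8
tcp_pos: [0.5384, -0.0488, 0.1672]
eef_rot: [-179.7, -0.3, -44.7]
contact_force: [-1.0, -0.3, -0.6]
gripper_width: 0.0439
gripper_force: 0.0
```

```bash
python3 - <<'E'
from h import *
s=r.get_state(); print(s['tcp_pos'],s['contact_force'].round(1),s['gripper_width'])
for cam,f in(('side','s16'),('wrist','w16')):
    snap(cam,f+'.png'); gold(f,[.535,-.0487,.098],40,.0977)
for z in (.062,.098,.104): print(z,proj('s16',[.535,-.0487,z]))
subpix('w16',0.5)
E
```

```text
[ 0.53838939 -0.0487776   0.16716606] [-1.  -0.3 -0.6] 0.04391692587145027
exp [371.9 189. ]
s16 [369 189   7  15  75] [371.9 195.9] [ 0.5313 -0.0206  0.0977]
exp [318.4 206.7]
w16 [313 191  13  23 259] [319.  202.4] [ 0.5375 -0.0519  0.0977]
0.062 [370.84860816 201.82538828]
0.098 [371.85643267 188.99875154]
0.104 [372.02847408 186.8091712 ]
w16 centre [ 0.5345 -0.0234] r 0.0422 mark 0.86 hole [-0.0027 -0.0229] -6.700000000000003 ptr [ 0.0668 -0.0003] -0.23
```

```bash
python3 -c "
from plant import r
print(r.close_job())"
```

```text
the job is handed in; nothing more can be done
None
```

The job is handed in: the mark measured within about 1 mm of the pointer, the pin dropped free into the bore and looked fully home in the side view, and the gripper is clear. No verdict came back, and the highest gripper force I read on the pulley was about 14.7 N, above the 12 N you asked for but under the 16 N limit.

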